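Pack the torch into the power-cut kit

TASK

Pack the yellow torch into the power-cut kit: swing the case's hinged divider flap up by its orange pull tab until it stands open by itself, press the torch fully home into the two steel spring clips in the lower tier, then lower the flap gently by hand until it lies fully shut over it. Do not let the flap drop, and leave the other things on the bench where they are.

Things in the scene. Friction and masses are not known exactly. Their poses are not given: they have to be found in the camera images.
- kit_case: dark grey clamshell case lying wide open, fixed; origin under the centre of its lower half (330 x 236 x 60 mm, x long, walls 6 mm). Its lid half, same size, lies folded back flat on the bench on the +y side. The lower half holds the lower tier, floor 6 mm up, all under the flap; inside walls and packed items are up to 41 mm high.
- flap (a joint): angle of the divider flap, a light grey panel (314 x 216 x 4 mm, 0.25 kg) covering the lower tier flush with the rim, 60 mm above the bench. 0 = shut, positive = raised. It stops at 1.80, about 0.23 rad past upright, and stays there by its own weight; short of upright it falls shut when let go (lightly damped hinge, no catch). About 1.5 N up at the tab lifts it.
- flap_grip (a point): where to hold the flap's orange pull tab: a plate 24 mm wide along the hinge line (x), 7 mm thick, 40 mm long, at the middle of the flap's free edge, leaning out 20 degrees from upright when shut. Point in mid-plate, 25 mm above the flap when shut, 12 mm from the tab's end, 222 mm from the hinge line. Pinched across its 24 mm width it can turn between the fingers as the flap swings.
- flap_hinge (a point): middle of the flap's hinge line, just inside the lower half's +y wall, 56 mm above the bench. Fixed; axes are the case's: x along the hinge line, y from the flap's free edge to the hinge, z up. The flap turns about -x: its free edge, on the -y side, goes up and over towards +y.
- clip_seat (a point): where the torch's centre belongs: on the axis of the two clips, midway between them, 34 mm above the bench, 25 mm above the clips' base strip (34 mm wide), 26 mm below the rim. Axes are the case's; the torch lies along x, either way round. Room for fingers: 60 mm along x between the clips; across (y) 70 mm to each side of the seat down to the floor.
- clip_a (a point): one of two alike clips, at -x from the seat (36 mm), on the seat's axis; the other is at +x. Each is 12 mm wide: a pair of sprung steel jaws open upward, lips flared to 36 mm apart 19 mm above the axis, narrowing to about 20 mm apart 10 mm above it. The torch's barrel meets them some 18 mm above its seat; pushed straight down with 8 to 15 N it spreads them, snaps under and rests on a saddle.
- torch_center (a point): centre of the torch: a yellow round barrel 26 mm in diameter and 110 mm long between two black six-sided ends 36 mm across flats; 156 mm long overall, 0.16 kg. x runs along the torch. It starts lying level on its ends on the bench, centre 18 mm up, the barrel 5 mm clear of the bench.
- radio: small red radio 42 x 105 x 66 mm standing on the bench; origin at the centre of its underside. A bystander.
- batteries: blue battery pack 58 x 52 x 20 mm lying on the bench; origin at the centre of its underside. A bystander.
- lantern: green camping lantern 68 mm across and 106 mm high standing on the bench; origin at the centre of its underside. A bystander.
Things that resemble listed ones, but are neither listed nor needed, are in the scene too. Of the things shaped like the part that bears torch_center, the black one is meant.

How it is judged:
By the outcome, as a careful person would: the job done as asked, in the order asked, and still so for the second after the job is handed in, with the robot touching nothing.
It also fails if it takes over 70 s, if anything falls off the work surface, if the arm or the gripper's body presses on something with over 40 N, if the wrist force passes 120 N, or if a joint passes its speed limit or range.

ROBOT

A 6-joint arm with a two-finger parallel gripper is mounted at the origin on the work surface. World frame = base frame: x ahead of the robot, y to its left, z up, the work surface at z = 0. Lengths are in mm, angles in rad, forces in N, time in s.
With the tool pointing down it reaches from about 275 to 725 mm from the base axis. Payload 15.9 kg.
Tool frame: the origin (TCP) lies midway between the tips of the shut fingers; the grasp point (between the pads) lies 19 mm behind it; z points along the fingers, x is the direction in which the jaws open and shut, and the axes are right-handed (so a half turn about z gives the same grasp; the last joint's range is limited). The gripper opens to 85 mm and grips with 20 to 120 N. Pads are 22 mm wide; open, the fingers measure 114 mm over their backs; the gripper's body (76 mm by 85 mm) begins 54 mm behind the grasp point. The pads swing forward as they close: fully open they stand 13 mm farther back than shut.
Start: joints at [1.139, 0.213, -0.034, 1.323, 0, 1.571], TCP at [209.245, 454.094, 205.406] pointing down, gripper open.
Joint ranges: [-2.98, 2.98], [-0.74, 1.72], [-1.14, 1.35], [-2.1, 2.04], [-1.57, 1.44], [-3.14, 3.14]. Speed limits (rad/s): [1.89, 1.89, 2.39, 2.57, 3.14, 3.14].

INTERFACE

Orientations are given as [roll, pitch, yaw] about the fixed x, y, z axes, in that order (R = Rz(yaw) Ry(pitch) Rx(roll)).
In Python, from cell import readout, imaging, manip gives the robot as it stands. The module is installed in compiled form; this text tells all that it offers.
- The arm moves only by the shell command python3 -m crank 'ROWS' [FORCE]. ROWS is JSON, a list of rows, each a list of 7 numbers: the turn, a rotation vector about the tool's x, y, z in degrees, then the shift along the tool's x, y, z in m, then the opening, from -1 (shut) to 1 (fully open). In form: [[ax, ay, az, tx, ty, tz, hand], ...]. A call has 1 to 5 rows; each row shifts and turns the commanded pose from where the row before left it, along the tool's axes as they then stand; what a row does not reach is not made up. A row lasts 1/12 s, in which the tool goes at most 41.7 mm and 7.16 degrees, less where a joint would pass 70% of its speed; a pose out of reach is approached as far as the arm can. A call is refused whole if a number of a shift passes 0.0417 or a number of a turn 7.16, either way. A call with a gripper value outside its range is refused whole. The fingers move at their own pace and stop on an object; FORCE is the grip in N (left out, the last holds). Time passes only in rows, so rows that do not move let the fingers close. It gives the time, the measured TCP pose, the force and the opening at its end, in the units of the state.
- readout.sense(): the state, without advancing time (a new reading comes with each control period).
- imaging.capture(name): name is "scene" or "top"; returns a dict with "img" (420x560x3 uint8, red, green, blue), "depth" (420x560 float32, mm along the optical axis (not along the pixel's ray), 0 where there is no reading), "intrinsics" (3x3 intrinsics, pixels), "R" (3x3) and "t" (3): a world point X has camera coordinates R X + t. Camera axes: x right, y down, z forward; pixel columns grow to the right and rows downward; lengths in mm; the calibration is good to about 2 mm. A picture is of the moment at which its call begins.
- manip.finish_job(): hands the job in, once; it reports no verdict.
The state is a dict: "time_s": time; "q": joint angles; "qd": joint speeds; "joint_torque": joint torques, N m; "tool_pos": TCP position; "tool_rot": TCP orientation; "ft_force": force on the tool from outside, world axes, zero at the start; "torque": the same for the moment, N m; "grip_width": finger opening in mm.
Only numpy, scipy, OpenCV 4.12 (cv2) and the standard library are available. Lean on these libraries where they do the work, as an engineer would, in place of code of your own. Each camera call takes 0.05 s, during which the arm holds its last target.

## Working session

There is one attempt and no reset: what is moved stays moved. The work goes in short steps, Python scripts to look and compute and a shell command to move; the robot and the scene stay as the last step left them, time stands still between calls to the robot, and variables do not carry over. Pictures are saved under pics/ and viewed, and the job is handed in when it is done.

```bash
mkdir -p pics; cat > h.py <<'E'
from cell import readout, imaging, manip
import numpy as np, cv2
def cap(name,tag):
    c=imaging.capture(name); cv2.imwrite(f'pics/{tag}.png',c['img'][:,:,::-1]); np.savez(f'pics/{tag}.npz',**c); return c
def cloud(c):
    K=c['intrinsics'];d=c['depth'];v,u=np.mgrid[:d.shape[0],:d.shape[1]]
    P=np.stack([(u-K[0,2])/K[0,0]*d,(v-K[1,2])/K[1,1]*d,d],-1)
    return (P-c['t'])@c['R']
E
python3 - <<'E'
from h import *
print(readout.sense())
for n in('scene','top'):
    c=cap(n,n+'0');print(n,c['R'],c['t'],c['intrinsics'])
E
```

```text
{'time_s': 0.0, 'q': array([ 1.13900622e+00,  2.13379895e-01, -3.50251358e-02,  1.32348403e+00,
       -3.46298079e-05,  1.57080875e+00]), 'qd': array([-0.00061599, -0.00104156, -0.00086187,  0.00020067, -0.00036313,
        0.00041924]), 'joint_torque': array([-3.29693037e-03, -6.86165285e+01,  4.87119448e+01,  1.76615693e-02,
       -2.53751587e-04,  1.94909552e-05]), 'tool_pos': array([209.11445413, 453.78956191, 204.91778391]), 'tool_rot': array([3.14155801e+00, 1.09273702e-03, 1.13899380e+00]), 'ft_force': array([-1.01073137,  0.47119009,  0.01662985]), 'torque': array([-0.05204463, -0.01319769, -0.03058982]), 'grip_width': 85.70985254946429}
scene [[ 0.52984798  0.84803115  0.01021167]
 [ 0.51108993 -0.30967283 -0.80180411]
 [-0.67679258  0.43005337 -0.5974997 ]] [-116.5202321  -243.59935119 1644.26609309] [[511.88795791   0.         281.21230268]
 [  0.         511.88795791 209.64854547]
 [  0.           0.           1.        ]]
top [[ 0.02020467 -0.99975176 -0.00939089]
 [-0.99242893 -0.01891677 -0.12135478]
 [ 0.12114701  0.01177172 -0.99256477]] [-145.41318812  464.63778993 1152.19283314] [[393.83227042   0.         279.39323088]
 [  0.         393.83227042 203.56494386]
 [  0.           0.           1.        ]]
```

View pics/scene0.png

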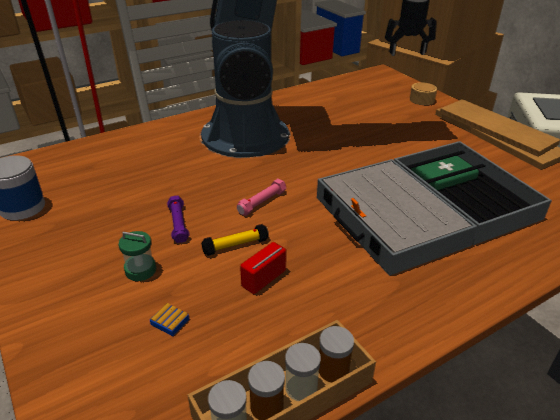

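View pics/top0.png

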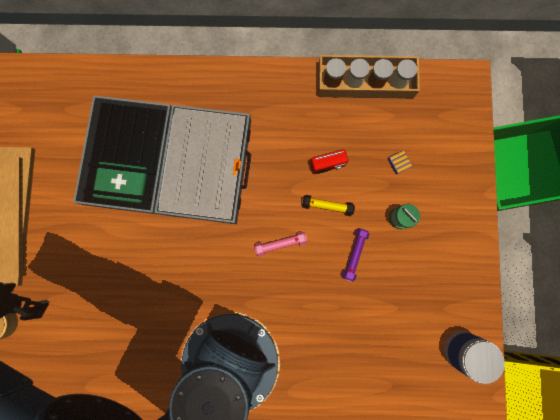

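Three things are torch-shaped in the top view: yellow with black ends (328,206), pink (280,243) and purple (356,255). The yellow one with black six-sided ends fits the description. I'll confirm it in a crop and measure.

```bash
python3 - <<'E'
from h import *
c=dict(np.load('pics/top0.npz'));P=cloud(c);im=c['img'].astype(int)
a=cv2.resize(c['img'][185:285,240:390],None,fx=5,fy=5,interpolation=cv2.INTER_CUBIC)
cv2.imwrite('pics/crop_t.png',a[:,:,::-1])
a=cv2.resize(c['img'][85:235,65:265],None,fx=4,fy=4,interpolation=cv2.INTER_CUBIC)
cv2.imwrite('pics/crop_c.png',a[:,:,::-1])
R,G,B=im[...,0],im[...,1],im[...,2]
# torch: z>8 in window
w=np.zeros(R.shape,bool);w[188:225,292:364]=1
m=w&(P[...,2]>12)
q=P[m];ctr=q.mean(0);u,s,vt=np.linalg.svd((q-ctr)[:,:2],full_matrices=0)
t=(q-ctr)[:,:2]@vt[0];n=(q-ctr)[:,:2]@vt[1]
mid=ctr[:2]+vt[0]*(t.max()+t.min())/2+vt[1]*(n.max()+n.min())/2
print('torch',ctr,mid,vt[0],np.degrees(np.arctan2(vt[0,1],vt[0,0])),t.min(),t.max(),n.min(),n.max(),q[:,2].max())
y=w&(R>150)&(G>110)&(B<90);print('yellow mean',P[y].mean(0), 'bench z',np.median(P[260:300,300:340,2]))
# flap/case
w=np.zeros(R.shape,bool);w[85:235,65:265]=1
m=w&(P[...,2]>52)&(P[...,2]<75)
r=cv2.minAreaRect(P[m][:,:2].astype(np.float32));print('rim',r,cv2.boxPoints(r))
o=w&(R>200)&(G<140)&(G>50)&(B<60);v,uu=np.nonzero(o)
print('orange',P[o].mean(0),P[o].min(0),P[o].max(0),uu.mean(),v.mean(),o.sum())
g=w&(abs(P[...,2]-60)<6)&(R>110)&(abs(R-B)<25)
print('flap',cv2.minAreaRect(P[g][:,:2].astype(np.float32)),np.median(P[g][:,2]))
for n,(u,v) in dict(radio=(330,160),batt=(400,161),lan=(404,215)).items(): print(n,P[v,u])
E
```

```text
torch [ 463.37891535 -279.42964855   48.95463199] [ 409.50680822 -255.04285456] [-0.01313986 -0.99991367] -90.75288039733478 -127.44234768964448 80.08871470117285 -32.216546272388 140.59233708846025 1198.6464761728962
yellow mean [ 467.25377539 -280.86852421   30.41236814] bench z -0.42230459584556046
rim ((595.3485107421875, 211.9081268310547), (486.6676940917969, 331.4854431152344), 83.99293518066406) [[405.05072  -12.744415]
 [734.716    -47.434723]
 [785.6463   436.56067 ]
 [455.98102  471.25098 ]]
orange [570.62015398  13.94713338  59.75995945] [398.10289813 -85.87528377  -3.51083229] [667.60119881 502.37084311 100.20869745] 229.46969696969697 166.5909090909091 66
flap ((595.2822875976562, 214.8299560546875), (478.87750244140625, 329.3731384277344), 83.9721908569336) 60.096115167270206
radio [ 593.33366455 -282.09453873   69.95384767]
batt [ 606.86388355 -502.05925228   16.18649907]
lan [ 434.49333065 -490.15393988   85.27591236]
```

View pics/crop_t.png

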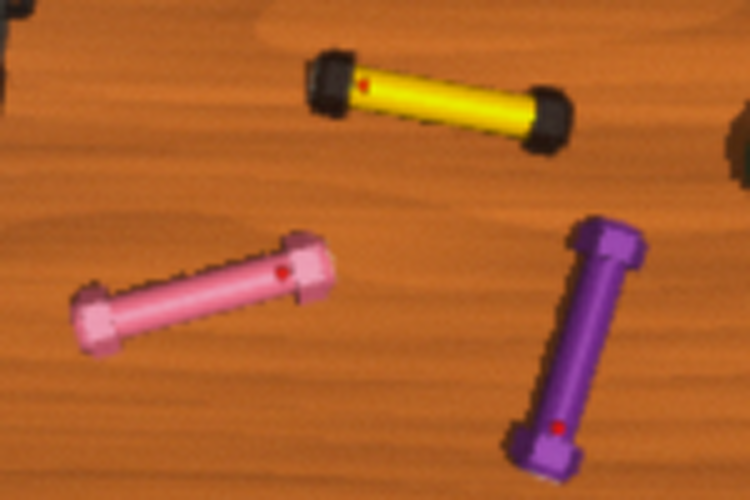

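View pics/crop_c.png

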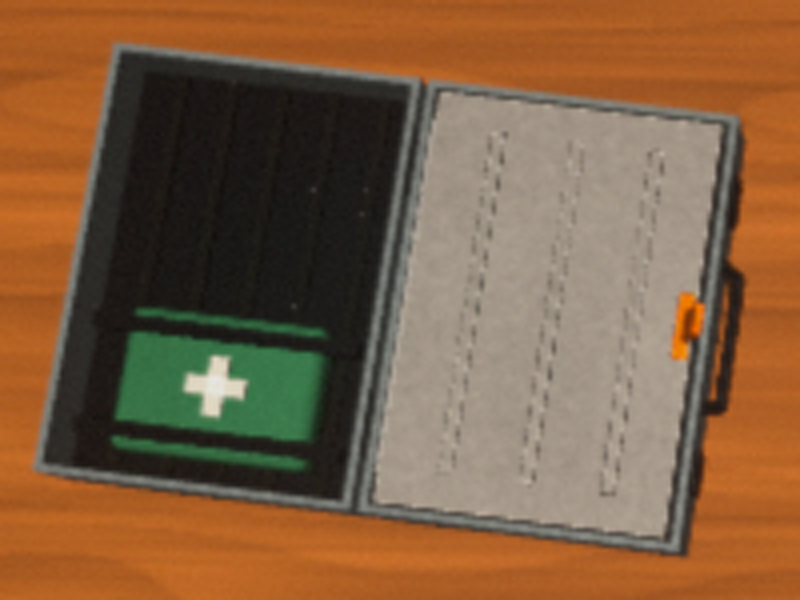

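The crop shows the black-ended yellow torch at about (328,206). The pink and purple ones are look-alikes. The flap is shut, with its orange tab at (236,166). The depth has stray readings, so I'll refine robustly.

```bash
cat >> h.py <<'E'
def rayz(c,u,v,z):
    K=c['intrinsics'];u=np.atleast_1d(u);v=np.atleast_1d(v)
    d=np.stack([(u-K[0,2])/K[0,0],(v-K[1,2])/K[1,1],np.ones(len(u))],-1)@c['R']
    o=-c['R'].T@c['t']; s=(z-o[2])/d[:,2]; return o+d*s[:,None]
E
python3 - <<'E'
from h import *
for n in('top','scene'):
    c=dict(np.load(f'pics/{n}0.npz'));P=cloud(c);im=c['img'].astype(int)
    R,G,B=im[...,0],im[...,1],im[...,2]
    w=np.zeros(R.shape,bool)
    if n=='top': w[188:225,292:364]=1
    else: w[215:262,195:275]=1
    y=w&(R>130)&(G>90)&(B<60)&(G>0.65*R)
    v,u=np.nonzero(y);X=rayz(c,u,v,18 if 0 else 26)
    r=cv2.minAreaRect(X[:,:2].astype(np.float32));print(n,'yellow',r,y.sum())
    k=w&(R<60)&(G<60)&(B<60);v,u=np.nonzero(k);X2=rayz(c,u,v,20);
    ax=np.linalg.svd((X-X.mean(0))[:,:2],full_matrices=0)[2][0];print('axis deg',np.degrees(np.arctan2(ax[1],ax[0])), 'meanyellow',X.mean(0))
    t=(X2-X.mean(0))[:,:2]@ax
    for s in(-1,1): print(' end',X2[(t*s>45)&(t*s<90)].mean(0))
    q=P[y|k];q=q[(q[:,2]>8)&(q[:,2]<45)];print(' depth med',np.median(q,0))
    w[:]=0
    if n=='top': w[140:190,222:245]=1
    else: w[190:225,340:370]=1
    o=w&(R>180)&(G<150)&(B<60)&(R-G>90)&(R>G*1.9);v,u=np.nonzero(o);print(' orange px',u.mean(),v.mean(),u.min(),u.max(),v.min(),v.max(),o.sum())
    q=P[o];q=q[(q[:,2]>50)&(q[:,2]<110)];print(np.median(q,0),q.min(0),q.max(0)); print(' ray85',rayz(c,[u.mean()],[v.mean()],83))
E
```

```text
top yellow ((466.1273193359375, -282.0639953613281), (109.42694091796875, 25.397153854370117), 81.00064086914062) 299
axis deg -98.98368263109715 meanyellow [ 465.96007924 -282.72563181   26.        ]
 end [ 476.41173341 -215.23838326   20.        ]
 end [ 455.99077736 -347.23271458   20.        ]
 depth med [ 465.40073682 -281.94445343   29.43497733]
 orange px 236.88571428571427 164.11428571428573 234 240 159 170 35
[573.72906658  -8.95827643  64.278995  ] [559.28385897 -22.09147138  58.76244174] [593.3894081   -0.79758966 100.20869745]
 ray85 [[573.23284241 -11.66506153  83.        ]]
scene yellow ((474.1289978027344, -268.5716552734375), (134.8015594482422, 27.520610809326172), 80.7043228149414) 350
axis deg -99.35436185800431 meanyellow [ 471.66723249 -284.18661887   26.        ]
 end [ 483.86840507 -219.92190464   20.        ]
 end [ 467.94913935 -348.85917511   20.        ]
 depth med [ 474.09829759 -289.73136436   27.86055303]
 orange px 358.11764705882354 207.38235294117646 352 365 198 216 34
[580.16363407 -13.08120006  64.3318619 ] [549.75413338 -22.40347715  59.60546074] [597.94802615  -1.23957367  97.2457856 ]
 ray85 [[585.37019999 -18.41111931  83.        ]]
```

```bash
python3 - <<'E'
from h import *
c=dict(np.load('pics/scene0.npz'))
a=cv2.resize(c['img'][140:275,305:465],None,fx=5,fy=4.4,interpolation=cv2.INTER_CUBIC)
cv2.imwrite('pics/crop_s.png',a[:,:,::-1])
# lower-half rim corners via top view crop_c pixels
c=dict(np.load('pics/top0.npz'))
for n,(x,y) in dict(hingefar=(425,82),freefar=(741,118),freenear=(687,553),hingenear=(358,512)).items():
    print(n,rayz(c,[65+x/4],[85+y/4],60))
E
```

```text
hingefar [[754.79035946 195.09158788  60.        ]]
freefar [[730.72120497 -43.85671188  60.        ]]
freenear [[403.63230455 -14.24004442  60.        ]]
hingenear [[428.83243135 226.56573228  60.        ]]
```

View pics/crop_s.png

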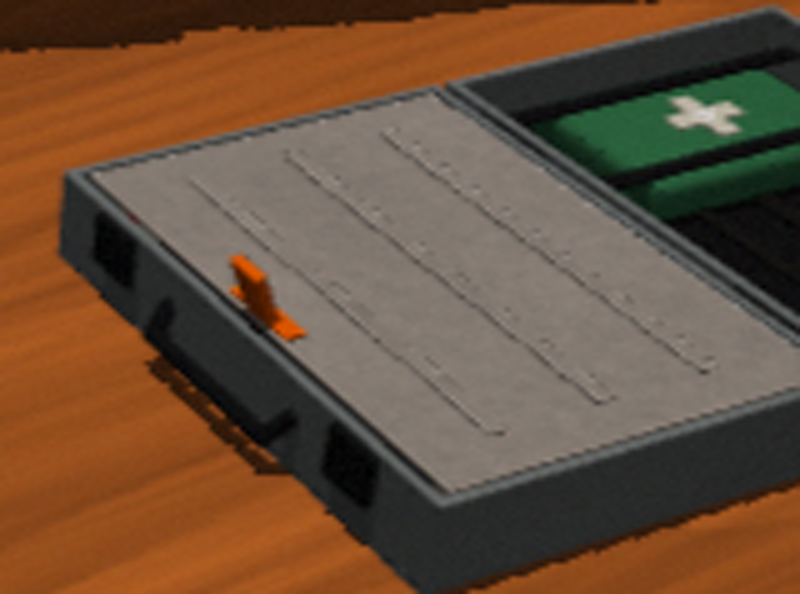

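```bash
python3 - <<'E'
from h import *
for n,win in(('top',(85,235,65,265)),('scene',(140,285,310,560))):
    c=dict(np.load(f'pics/{n}0.npz'));P=cloud(c)
    w=np.zeros(P.shape[:2],bool);w[win[0]:win[1],win[2]:win[3]]=1
    m=(w&(abs(P[...,2]-60)<5)).astype(np.uint8)
    k,l,st,ce=cv2.connectedComponentsWithStats(m)
    i=1+st[1:,4].argmax();q=P[l==i][:,:2]
    for a in(-5,-5.5,-6):
        a=np.radians(a);ex=np.array([np.cos(a),np.sin(a)]);ey=np.array([-ex[1],ex[0]])
        s=q@ex;t=q@ey
        # free edge as function of s, to check slope
        b=np.arange(s.min()+30,s.max()-30,15);e=[np.percentile(t[abs(s-x)<7.5],0.5) for x in b]
        sl=np.polyfit(b,e,1)[0]
        S=s[(t<np.median(e)+200)];print(n,np.degrees(a),'slope deg',np.degrees(sl),'s',np.percentile(S,[.3,99.7]),'t lo',np.median(e),'hi',np.percentile(t,99.7))
    a=np.radians(-5.5);ex=np.array([np.cos(a),np.sin(a)]);ey=np.array([-ex[1],ex[0]])
    s0,s1=np.percentile(S,[.3,99.7]); s=q@ex;t=q@ey
    b=np.arange(s.min()+30,s.max()-30,15);t0=np.median([np.percentile(t[abs(s-x)<7.5],0.5) for x in b])
    S=s[t<t0+200];sm=np.mean(np.percentile(S,[.5,99.5]));print('centre',ex*sm+ey*(t0+118),'grip',ex*sm+ey*(t0+118-110))
E
```

```text
top -5.0 slope deg -1.0872540400034223 s [407.45440961 735.97483955] t lo 25.829199043883012 hi 504.1300636965173
top -5.5 slope deg -0.5878753493118672 s [406.25309052 734.68707479] t lo 31.1528278842758 hi 508.4032970307359
top -6.000000000000001 slope deg -0.11183212825944872 s [405.15907047 733.27670747] t lo 36.37783187412436 hi 513.0734412489219
centre [582.08735851  93.79403611] grip [571.54432573 -15.69954571]
scene -5.0 slope deg -1.0903902865386976 s [407.58067669 738.34504508] t lo 25.209662164143417 hi 504.5219998499091
scene -5.5 slope deg -0.6393029592068981 s [406.9061298  737.08791641] t lo 30.443829255907243 hi 509.32451844493005
scene -6.000000000000001 slope deg -0.09937984044959318 s [405.73003725 735.99510018] t lo 35.859344763442756 hi 514.1624735565034
centre [583.66609506  92.92974326] grip [573.12306229 -16.56383856]
```

Both cameras agree: case yaw is −6°, its centre is about (583, 93.5), and the tab grip point is about (572, −16, 85). First I'll turn the wrist to the case axes.

```bash
python3 -m crank '[[0,0,7.12,0,0,0,0.2],[0,0,7.12,0,0,0,0.2],[0,0,7.12,0,0,0,0.2],[0,0,7.12,0,0,0,0.2],[0,0,7.12,0,0,0,0.2]]' 40; python3 -m crank '[[0,0,7.12,0,0,0,0.2],[0,0,7.12,0,0,0,0.2],[0,0,7.12,0,0,0,0.2],[0,0,7.12,0,0,0,0.2],[0,0,7.12,0,0,0,0.2]]'
cat >> h.py <<'E'
from scipy.spatial.transform import Rotation as Ro
def rel(target):
    s=readout.sense();T=Ro.from_euler('xyz',s['tool_rot']).as_matrix()
    d=T.T@(np.array(target,float)-s['tool_pos'])
    print('t',round(s['time_s'],2),'pos',s['tool_pos'].round(1),'rotdeg',np.degrees(s['tool_rot']).round(2),'F',s['ft_force'].round(1),'w',round(s['grip_width'],1),'tool delta',d.round(1),'q',s['q'].round(2))
E
python3 -c "
from h import *
rel([572,-16,150])"
```

```text
time_s: 0.52
tool_pos: [209.1, 453.9, 205.1]
tool_rot: [3.141, 0.001, 0.512]
ft_force: [1.1, -0.5, -0.6]
grip_width: 51.5
time_s: 0.93
tool_pos: [209.1, 453.9, 205.1]
tool_rot: [3.141, 0.0, -0.11]
ft_force: [0.4, 0.1, 1.0]
grip_width: 51.3
t 0.93 pos [209.1 453.9 205.1] rotdeg [ 1.7996e+02  1.0000e-02 -6.2900e+00] F [0.4 0.1 1. ] w 51.3 tool delta [412.2 427.3  55.3] q [ 1.14  0.21 -0.03  1.32 -0.    2.82]
```

```bash
M='x'; python3 -m crank '[[0,0,0,0.0275,0.0285,0.002,0.2],[0,0,0,0.0275,0.0285,0.002,0.2],[0,0,0,0.0275,0.0285,0.002,0.2],[0,0,0,0.0275,0.0285,0.002,0.2],[0,0,0,0.0275,0.0285,0.002,0.2]]'; python3 -m crank '[[0,0,0,0.0275,0.0285,0.002,0.2],[0,0,0,0.0275,0.0285,0.002,0.2],[0,0,0,0.0275,0.0285,0.002,0.2],[0,0,0,0.0275,0.0285,0.002,0.2],[0,0,0,0.0275,0.0285,0.002,0.2]]'; python3 -m crank '[[0,0,0,0.0275,0.0285,0.002,0.2],[0,0,0,0.0275,0.0285,0.002,0.2],[0,0,0,0.0275,0.0285,0.002,0.2],[0,0,0,0.0275,0.0285,0.002,0.2],[0,0,0,0.0,0.0,0.0,0.2]]'
python3 -c "
from h import *
rel([572,-16,150])
c=cap('scene','s1');cv2.imwrite('pics/s1c.png',cv2.resize(c['img'][60:270,270:470],None,fx=3,fy=2.8,interpolation=2)[:,:,::-1])"
```

```text
time_s: 1.35
tool_pos: [331.8, 296.4, 195.2]
tool_rot: [3.141, 0.0, -0.103]
ft_force: [1.2, 1.0, 0.7]
grip_width: 51.5
time_s: 1.77
tool_pos: [454.0, 140.2, 185.2]
tool_rot: [3.142, 0.0, -0.104]
ft_force: [1.3, 0.6, -0.4]
grip_width: 51.6
time_s: 2.18
tool_pos: [553.4, 12.4, 176.0]
tool_rot: [3.14, 0.001, -0.108]
ft_force: [0.5, -0.1, 0.1]
grip_width: 51.1
t 2.18 pos [553.4  12.4 176. ] rotdeg [ 1.7992e+02  3.0000e-02 -6.1800e+00] F [ 0.5 -0.1  0.1] w 51.1 tool delta [21.6 26.2 26. ] q [ 0.02  0.33  0.05  1.29 -0.    1.7 ]
```

View pics/s1c.png

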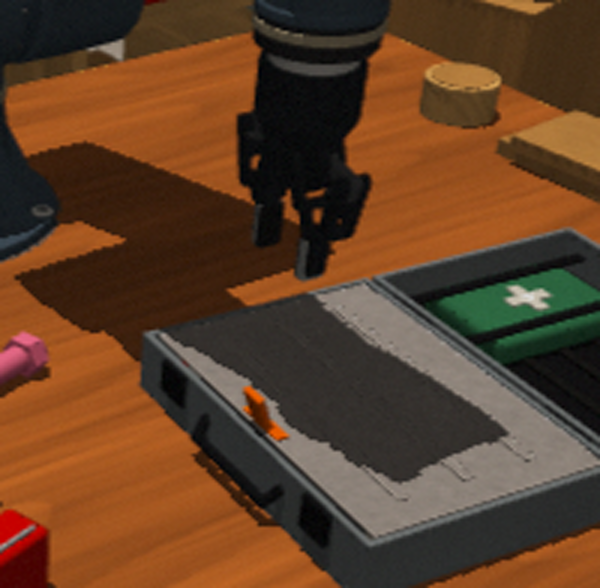

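```bash
python3 -m crank '[[0,0,0,0.0108,0.0131,0.0237,0.2],[0,0,0,0.0108,0.0131,0.0237,0.2],[0,0,0,0,0,0.0237,0.2],[0,0,0,0,0,0,0.2]]'
python3 -c "
from h import *
rel([572,-16,66])
c=cap('scene','s2');cv2.imwrite('pics/s2c.png',cv2.resize(c['img'][120:240,290:430],None,fx=5.5,fy=4.8,interpolation=2)[:,:,::-1])
c=cap('top','t2');cv2.imwrite('pics/t2c.png',cv2.resize(c['img'][110:220,180:300],None,fx=5.5,fy=5,interpolation=2)[:,:,::-1])"
```

```text
time_s: 2.57
tool_pos: [566.9, -10.7, 102.0]
tool_rot: [3.141, 0.006, -0.104]
ft_force: [-1.9, -0.3, -1.4]
grip_width: 51.5
t 2.57 pos [566.9 -10.7 102. ] rotdeg [179.98   0.37  -5.96] F [-1.9 -0.3 -1.4] w 51.5 tool delta [ 5.8  4.7 36. ] q [-0.02  0.39 -0.05  1.13  0.    1.66]
```

View pics/s2c.png

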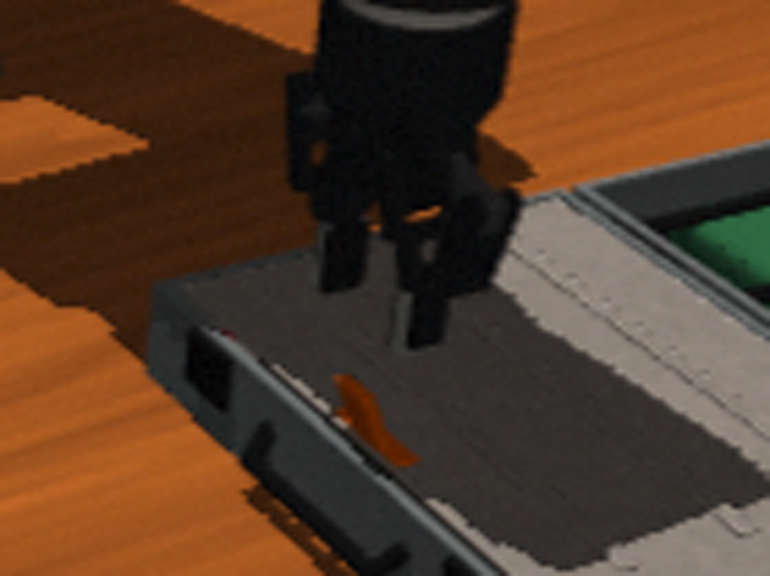

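View pics/t2c.png

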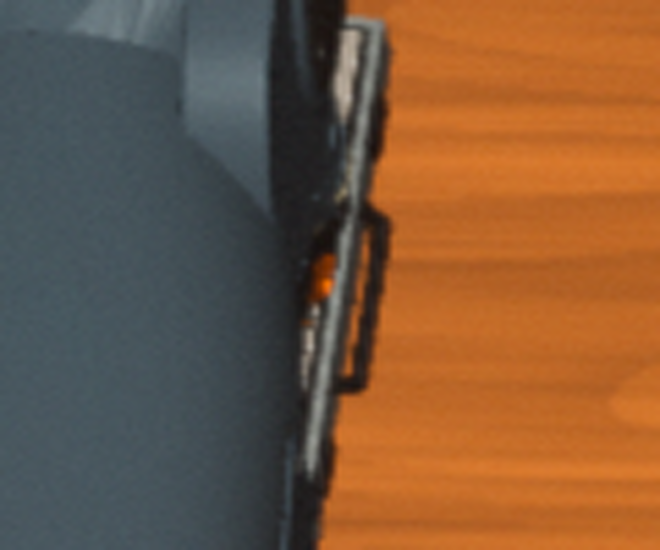

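```bash
python3 -c "
from h import *
c=dict(np.load('pics/scene0.npz'))
ex=np.array([.9945,-.1045,0]);ey=np.array([.1045,.9945,0])
def pr(X):
    x=c['R']@X+c['t'];x=c['intrinsics']@x;return (x[:2]/x[2])
def full(X):
    p=pr(np.array(X,float));print(p.round(1),'s0crop',((p-[340,185])*12).round(0))
full([566.9,-10.7,102])
g=np.array([572,-16,85.])
for a in(-12,12):
  for h in(-25,0,12): full(g+ex*a-ey*h*np.tan(.349)*1+np.array([0,0,h]))
a=cv2.resize(c['img'][185:225,340:385],None,fx=12,fy=12,interpolation=2);cv2.imwrite('pics/tab.png',a[:,:,::-1])
"
```

```text
[356.5 195.8] s0crop [198. 130.]
[354.9 208.3] s0crop [179. 280.]
[352.6 200.8] s0crop [152. 189.]
[351.5 197.1] s0crop [139. 145.]
[360.4 213.8] s0crop [245. 345.]
[358.2 206.2] s0crop [218. 255.]
[357.1 202.5] s0crop [206. 210.]
```

View pics/tab.png

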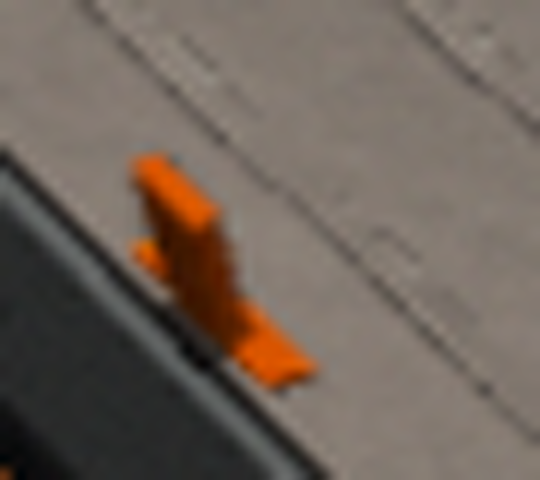

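Predicted tab outline matches the image within about 1 px. Descending onto the tab.

```bash
python3 -m crank '[[0,0,0,0.0058,0.0047,0,0.2],[0,0,0,0,0,0.0175,0.2],[0,0,0,0,0,0.0165,0.2],[0,0,0,0,0,0,0.2]]'
python3 -c "
from h import *
rel([572,-16,67])
c=cap('scene','s3');cv2.imwrite('pics/s3c.png',cv2.resize(c['img'][150:240,310:420],None,fx=7,fy=6.5,interpolation=2)[:,:,::-1])"
```

```text
time_s: 3.0
tool_pos: [574.5, -16.0, 71.4]
tool_rot: [3.142, 0.001, -0.103]
ft_force: [-0.8, 0.0, -0.5]
grip_width: 51.2
t 3.0 pos [574.5 -16.   71.4] rotdeg [ 1.7999e+02  7.0000e-02 -5.9100e+00] F [-0.8  0.  -0.5] w 51.2 tool delta [-2.5  0.3  4.4] q [-0.03  0.42 -0.09  1.06  0.    1.65]
```

View pics/s3c.png

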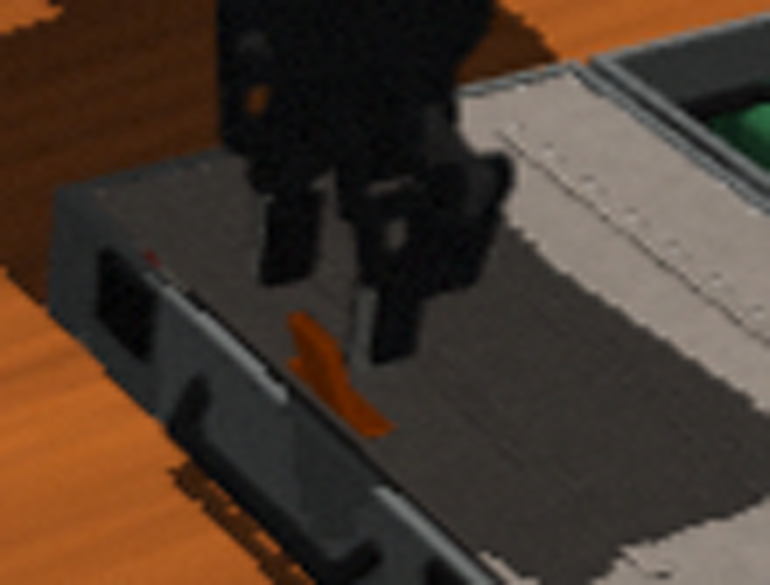

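```bash
python3 -c "
from h import *
c=dict(np.load('pics/s3.npz'));P=cloud(c)
for v in range(182,210,2): print(v,[tuple(P[v,u].round(0).astype(int)) for u in (349,352,362,365,368)])
"
```

```text
182 [(np.int64(548), np.int64(-22), np.int64(134)), (np.int64(551), np.int64(-15), np.int64(133)), (np.int64(604), np.int64(-33), np.int64(169)), (np.int64(606), np.int64(-26), np.int64(168)), (np.int64(606), np.int64(-18), np.int64(165))]
184 [(np.int64(546), np.int64(-19), np.int64(126)), (np.int64(551), np.int64(-14), np.int64(127)), (np.int64(606), np.int64(-35), np.int64(166)), (np.int64(605), np.int64(-25), np.int64(162)), (np.int64(598), np.int64(-10), np.int64(153))]
186 [(np.int64(548), np.int64(-20), np.int64(122)), (np.int64(550), np.int64(-13), np.int64(120)), (np.int64(604), np.int64(-32), np.int64(158)), (np.int64(606), np.int64(-25), np.int64(157)), (np.int64(622), np.int64(-31), np.int64(168))]
188 [(np.int64(548), np.int64(-20), np.int64(116)), (np.int64(548), np.int64(-10), np.int64(113)), (np.int64(601), np.int64(-29), np.int64(150)), (np.int64(608), np.int64(-27), np.int64(154)), (np.int64(624), np.int64(-33), np.int64(165))]
190 [(np.int64(548), np.int64(-19), np.int64(111)), (np.int64(546), np.int64(-8), np.int64(105)), (np.int64(603), np.int64(-30), np.int64(14
[... 1519 characters left out ...]
204 [(np.int64(540), np.int64(-7), np.int64(60)), (np.int64(543), np.int64(0), np.int64(60)), (np.int64(608), np.int64(-29), np.int64(110)), (np.int64(612), np.int64(-24), np.int64(112)), (np.int64(612), np.int64(-14), np.int64(107))]
206 [(np.int64(544), np.int64(-10), np.int64(58)), (np.int64(554), np.int64(-9), np.int64(64)), (np.int64(606), np.int64(-26), np.int64(103)), (np.int64(607), np.int64(-18), np.int64(101)), (np.int64(569), np.int64(28), np.int64(59))]
208 [(np.int64(553), np.int64(-17), np.int64(60)), (np.int64(555), np.int64(-9), np.int64(58)), (np.int64(568), np.int64(11), np.int64(59)), (np.int64(572), np.int64(17), np.int64(59)), (np.int64(573), np.int64(25), np.int64(57))]
```

```bash
python3 -c "
from h import *
rel([572,-16,67])
for n in('scene0','s1','s2','s3'):
    c=dict(np.load(f'pics/{n}.npz'));P=cloud(c);im=c['img'].astype(int)
    p={'scene0':[209,454,205],'s1':[553.4,12.4,176],'s2':[566.9,-10.7,102],'s3':[574.5,-16,71.4]}[n]
    d=P-np.array(p);m=(np.hypot(d[...,0],d[...,1])<60)&(d[...,2]>-15)&(im.max(-1)<75)&(P[...,2]>70)
    q=d[m];print(n,m.sum(),np.percentile(q[:,2],[0,2,5,10]).round(0), q[q[:,2]<np.percentile(q[:,2],10)].mean(0).round(0))
"
```

```text
t 3.05 pos [574.8 -16.   72.7] rotdeg [ 1.80e+02  3.00e-02 -5.91e+00] F [-0.1 -0.4  0.4] w 51.4 tool delta [-2.8  0.3  5.7] q [-0.03  0.42 -0.08  1.06  0.    1.65]
scene0 1314 [35. 47. 56. 72.] [ 6.  0. 56.]
s1 5721 [28. 46. 69. 96.] [ 4. -5. 66.]
s2 6883 [-13.  50.  79. 109.] [ 4. -7. 74.]
s3 7175 [ -1.  49.  79. 112.] [ 3. -7. 75.]
```

The image puts the fingertips about 28 mm above the reported TCP at this opening (depth at tip rows 192/206 ≈ z 100). I'll narrow the fingers to see how far they swing forward, and go down step by step.

```bash
python3 -m crank '[[0,0,0,-0.0025,0,0,-0.15],[0,0,0,0,0,0.003,-0.15],[0,0,0,0,0,0,-0.15]]'
cat >> h.py <<'E'
def tip(tag,R=60):
    c=cap('scene',tag);P=cloud(c);im=c['img'].astype(int);s=readout.sense()
    d=P-s['tool_pos'];m=(np.hypot(d[...,0],d[...,1])<R)&(d[...,2]>-25)&(im.max(-1)<80)&(P[...,2]>66)
    m=cv2.erode(m.astype(np.uint8),np.ones((2,2)))>0
    v,u=np.nonzero(m);q=P[m]
    for z in range(70,140,5):
        k=(q[:,2]>z)&(q[:,2]<=z+5)
        if k.sum()>2: print(z,k.sum(),q[k].min(0).round(0),q[k].max(0).round(0))
    return c
E
python3 -c "
from h import *
rel([572,-16,67])
c=tip('s4')
cv2.imwrite('pics/s4c.png',cv2.resize(c['img'][150:240,310:420],None,fx=7,fy=6.5,interpolation=2)[:,:,::-1])"
```

```text
time_s: 3.3
tool_pos: [572.9, -15.9, 70.1]
tool_rot: [-3.141, -0.001, -0.103]
ft_force: [-0.1, 0.5, -0.1]
grip_width: 36.5
t 3.3 pos [572.9 -15.9  70.1] rotdeg [-1.7999e+02 -7.0000e-02 -5.9300e+00] F [-0.1  0.5 -0.1] w 36.5 tool delta [-0.9  0.2  3.1] q [-0.03  0.42 -0.1   1.05  0.    1.65]
70 4 [568. -16.  71.] [576. -15.  75.]
75 3 [568. -17.  78.] [577. -16.  78.]
95 13 [553. -26.  96.] [599.  -1.  99.]
100 20 [551. -31. 100.] [603.  -5. 105.]
105 26 [552. -31. 105.] [604.  -5. 110.]
110 35 [550. -30. 110.] [606.  -3. 115.]
115 29 [550. -29. 115.] [606.  -5. 120.]
120 29 [552. -30. 120.] [606.  -2. 125.]
125 33 [549. -29. 125.] [608.  -4. 130.]
130 21 [549. -30. 131.] [606.  -3. 135.]
135 21 [549. -32. 135.] [605.  -5. 140.]
```

View pics/s4c.png

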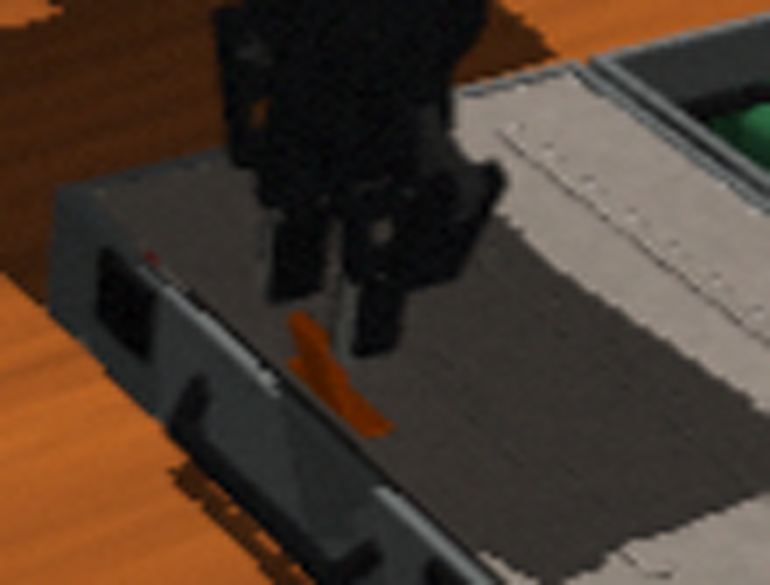

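```bash
python3 -m crank '[[0,0,0,-0.001,0,0.003,-0.3],[0,0,0,0,0,0,-0.45],[0,0,0,0,0,0,-0.6],[0,0,0,0,0,0,-0.6]]' 20
python3 -c "
from h import *
rel([572,-16,67])
c=tip('s5')
cv2.imwrite('pics/s5c.png',cv2.resize(c['img'][150:240,310:420],None,fx=7,fy=6.5,interpolation=2)[:,:,::-1])"
```

```text
time_s: 3.68
tool_pos: [571.2, -15.8, 66.3]
tool_rot: [-3.142, 0.001, -0.104]
ft_force: [-2.6, 0.1, 1.8]
grip_width: 22.3
t 3.68 pos [571.2 -15.8  66.3] rotdeg [-1.80e+02  3.00e-02 -5.94e+00] F [-2.6  0.1  1.8] w 22.3 tool delta [ 0.8  0.1 -0.7] q [-0.03  0.42 -0.1   1.05  0.    1.65]
70 4 [567. -16.  70.] [576. -14.  75.]
75 4 [569. -18.  75.] [578. -17.  79.]
85 4 [568. -21.  85.] [581. -20.  88.]
90 9 [558. -28.  91.] [589. -11.  95.]
95 19 [558. -28.  95.] [593.  -8. 100.]
100 30 [555. -30. 100.] [597.  -9. 105.]
105 22 [555. -29. 105.] [597.  -6. 110.]
110 33 [556. -30. 110.] [598.  -9. 115.]
115 30 [557. -30. 115.] [596. -11. 120.]
120 32 [556. -29. 120.] [597. -10. 125.]
125 22 [554. -31. 125.] [596. -10. 129.]
130 19 [551. -32. 130.] [597. -12. 135.]
135 25 [538. -33. 135.] [614. -13. 140.]
```

View pics/s5c.png

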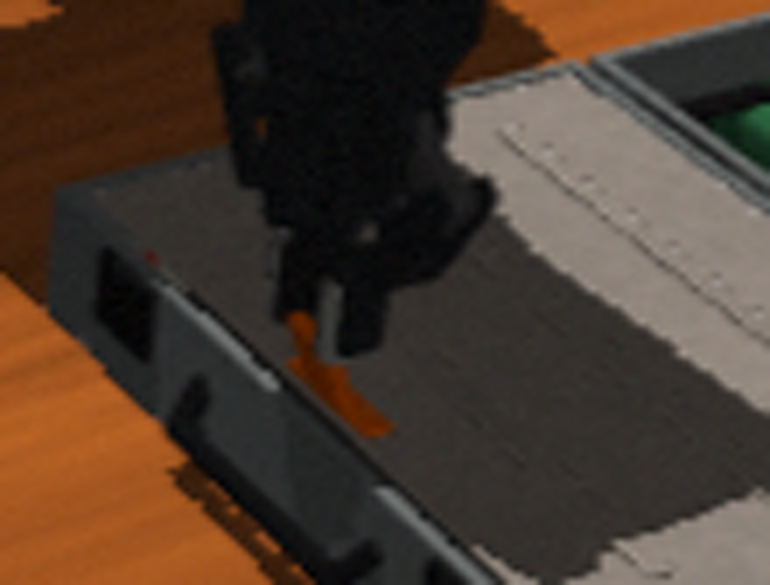

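```bash
python3 -m crank '[[0,0,0,0,0,0,-0.15],[0,0,0,0,0,0,-0.15],[0,0,0,0,0,0.004,-0.15],[0,0,0,0,0,0.003,-0.15],[0,0,0,0,0,0,-0.15]]' 20; python3 -m crank '[[0,0,0,0,0,0.003,-0.15],[0,0,0,0,0,0,-0.15]]';  python3 -c "
from h import *
rel([572,-16,67])"
```

```text
time_s: 4.15
tool_pos: [571.1, -15.8, 58.5]
tool_rot: [3.142, 0.001, -0.104]
ft_force: [-1.0, -0.7, -0.4]
grip_width: 36.6
time_s: 4.32
tool_pos: [571.2, -15.8, 55.7]
tool_rot: [3.142, 0.001, -0.104]
ft_force: [-1.0, -0.6, -0.1]
grip_width: 36.5
t 4.32 pos [571.2 -15.8  55.7] rotdeg [ 1.80e+02  3.00e-02 -5.94e+00] F [-1.  -0.6 -0.1] w 36.5 tool delta [  0.8   0.1 -11.3] q [-0.03  0.43 -0.12  1.02 -0.    1.65]
```

No contact at TCP z 55.7, below the flap top, so the fingers really do end about 25 mm short of the reported TCP. I'll work from the measured fingertips: 4 mm deeper, then pinch.

```bash
python3 -m crank '[[0,0,0,0,0,0.004,-0.15],[0,0,0,0,0,0,-0.4],[0,0,0,0,0,0,-0.7],[0,0,0,0,0,0,-0.7],[0,0,0,0,0,0,-0.7]]' 25
python3 -c "
from h import *
rel([572,-16,67])
c=tip('s6')
cv2.imwrite('pics/s6c.png',cv2.resize(c['img'][150:240,310:420],None,fx=7,fy=6.5,interpolation=2)[:,:,::-1])"
```

```text
time_s: 4.73
tool_pos: [571.1, -15.8, 52.2]
tool_rot: [-3.142, 0.001, -0.104]
ft_force: [-2.7, 0.4, -1.0]
grip_width: 23.7
t 4.73 pos [571.1 -15.8  52.2] rotdeg [-1.80e+02  4.00e-02 -5.94e+00] F [-2.7  0.4 -1. ] w 23.7 tool delta [  0.9   0.2 -14.8] q [-0.03  0.43 -0.13  1.01  0.    1.65]
75 7 [558. -20.  76.] [589.  -8.  80.]
80 12 [558. -26.  80.] [592. -17.  85.]
85 21 [558. -29.  85.] [596. -12.  90.]
90 21 [558. -29.  90.] [598. -11.  95.]
95 29 [558. -30.  95.] [598.  -9. 100.]
100 29 [557. -29. 100.] [597.  -8. 105.]
105 29 [556. -30. 105.] [599.  -9. 110.]
110 20 [552. -30. 110.] [596. -15. 115.]
115 18 [555. -31. 115.] [598. -10. 120.]
120 29 [538. -32. 120.] [611. -12. 125.]
125 45 [531. -34. 125.] [615.  -6. 130.]
130 53 [532. -33. 130.] [618.  -8. 135.]
135 27 [531. -33. 135.] [622. -10. 140.]
```

View pics/s6c.png

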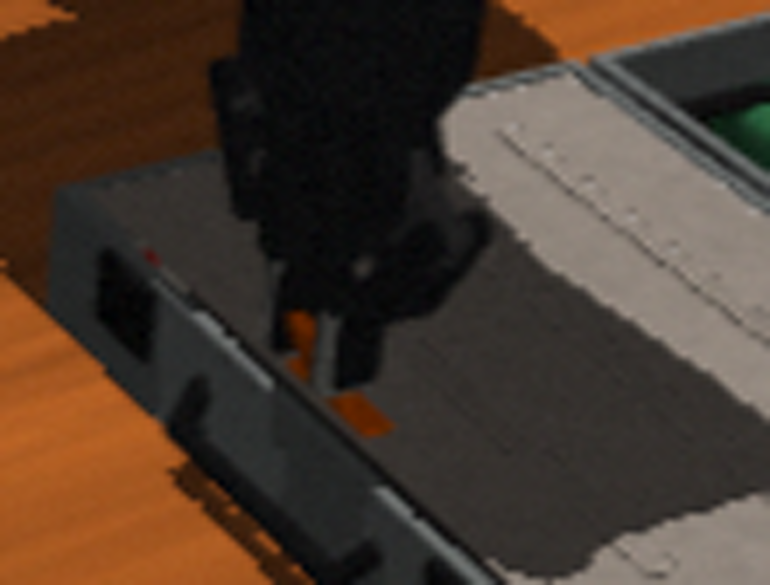

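Pinched at 23.7 mm, and the image shows the pads around the tab. Next, the arc steps.

```bash
cat > arc.py <<'E'
import numpy as np
r=222;a0=.14;d=.06
for k in range(30):
    a=a0+k*d;b=a+d
    print(round(k*d+d,2),'ty %.1f tz %.1f'%(r*(np.cos(b)-np.cos(a)),-r*(np.sin(b)-np.sin(a))),'abs',round(r*(np.cos(b)-np.cos(a0)),1),round(r*(np.sin(b)-np.sin(a0)),1))
E
python3 arc.py; python3 -m crank '[[0,0,0,0,-0.001,-0.0065,-0.7],[0,0,0,0,-0.0013,-0.0065,-0.7],[0,0,0,0,-0.003,-0.013,-0.7]]'
```

```text
0.06 ty -2.3 tz -13.1 abs -2.3 13.1
0.12 ty -3.0 tz -13.0 abs -5.3 26.1
0.18 ty -3.8 tz -12.8 abs -9.1 38.9
0.24 ty -4.6 tz -12.5 abs -13.7 51.4
0.3 ty -5.3 tz -12.2 abs -19.0 63.6
0.36 ty -6.0 tz -11.9 abs -25.0 75.5
0.42 ty -6.7 tz -11.5 abs -31.7 86.9
0.48 ty -7.4 tz -11.1 abs -39.1 98.0
0.54 ty -8.1 tz -10.6 abs -47.2 108.6
0.6 ty -8.7 tz -10.1 abs -55.9 118.7
0.66 ty -9.3 tz -9.6 abs -65.2 128.3
0.72 ty -9.8 tz -9.0 abs -75.0 137.3
0.78 ty -10.3 tz -8.4 abs -85.3 145.6
0.84 ty -10.8 tz -7.7 abs -96.2 153.4
0.9 ty -11.3 tz -7.1 abs -107.4 160.5
0.96 ty -11.7 tz -6.4 abs -119.1 166.9
1.02 ty -12.0 tz -5.7 abs -131.2 172.6
1.08 ty -12.4 tz -4.9 abs -143.5 177.5
1.14 ty -12.6 tz -4.2 abs -156.2 181.7
1.2 ty -12.9 tz -3.4 abs -169.0 185.1
1.26 ty -13.1 tz -2.7 abs -182.1 187.8
1.32 ty -13.2 tz -1.9 abs -195.3 189.7
1.38 ty -13.3 tz -1.1 abs -208.6 190.7
1.44 ty -13.3 tz -0.3 abs -221.9 191.0
1.5 ty -13.3 tz 0.5 abs -235.2 190.5
1.56 ty -13.3 tz 1.3 abs -248.4 189.2
1.62 ty -13.1 tz 2.1 abs -261.6 187.1
1.68 ty -13.0 tz 2.9 abs -274.6 184.2
1.74 ty -12.8 tz 3.7 abs -287.4 180.5
1.8 ty -12.6 tz 4.4 abs -299.9 176.1
time_s: 5.03
tool_pos: [571.7, -10.3, 78.3]
tool_rot: [-3.141, 0.001, -0.104]
ft_force: [0.2, 5.1, -3.9]
grip_width: 23.4
```

```bash
python3 -m crank '[[0,0,0,0,-0.0038,-0.0128,-0.7],[0,0,0,0,-0.0046,-0.0125,-0.7],[0,0,0,0,-0.0053,-0.0122,-0.7],[0,0,0,0,-0.006,-0.0119,-0.7],[0,0,0,0,-0.0067,-0.0115,-0.7]]'
python3 -c "
from h import *
rel([572,-16,67])
c=cap('scene','s7');cv2.imwrite('pics/s7c.png',cv2.resize(c['img'][80:260,300:480],None,fx=4,fy=3.3,interpolation=2)[:,:,::-1])"
```

```text
time_s: 5.45
tool_pos: [574.5, 16.4, 140.5]
tool_rot: [-3.141, 0.0, -0.104]
ft_force: [-1.1, 4.6, -6.0]
grip_width: 22.9
t 5.45 pos [574.5  16.4 140.5] rotdeg [-179.96    0.     -5.93] F [-1.1  4.6 -6. ] w 22.9 tool delta [ 0.8 32.5 73.5] q [0.03 0.39 0.04 1.22 0.   1.7 ]
```

View pics/s7c.png

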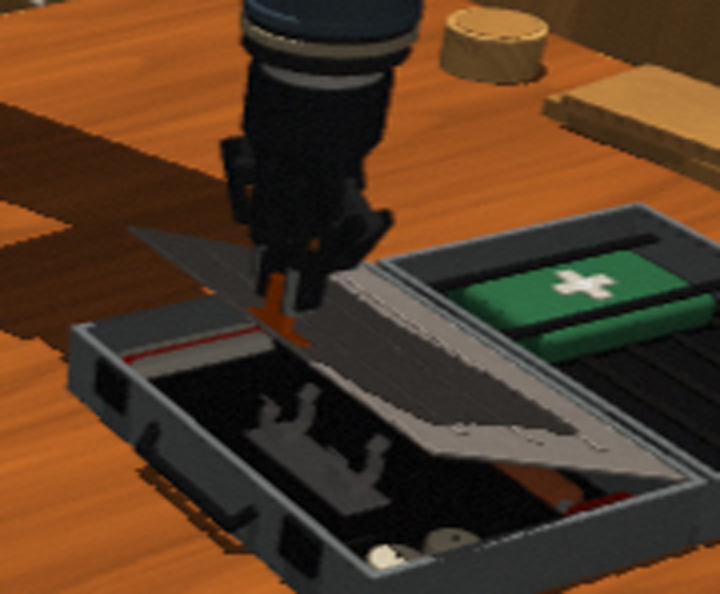

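Flap is rising with the tab held, and both clips are visible on their base strip below. Continuing.

```bash
python3 -m crank '[[0,0,0,0,-0.0074,-0.0111,-0.7],[0,0,0,0,-0.0081,-0.0106,-0.7],[0,0,0,0,-0.0087,-0.0101,-0.7],[0,0,0,0,-0.0093,-0.0096,-0.7],[0,0,0,0,-0.0098,-0.009,-0.7]]'; python3 -m crank '[[0,0,0,0,-0.0103,-0.0084,-0.7],[0,0,0,0,-0.0108,-0.0077,-0.7],[0,0,0,0,-0.0113,-0.0071,-0.7],[0,0,0,0,-0.0117,-0.0064,-0.7],[0,0,0,0,-0.012,-0.0057,-0.7]]'
python3 -c "
from h import *
rel([572,-16,67])
c=cap('scene','s8');cv2.imwrite('pics/s8c.png',cv2.resize(c['img'][40:260,280:500],None,fx=3.4,fy=2.7,interpolation=2)[:,:,::-1])"
```

```text
time_s: 5.92
tool_pos: [579.0, 59.4, 190.7]
tool_rot: [-3.141, -0.0, -0.104]
ft_force: [0.4, 2.3, -6.4]
grip_width: 23.4
time_s: 6.33
tool_pos: [584.9, 115.1, 226.0]
tool_rot: [3.141, -0.0, -0.104]
ft_force: [0.1, 0.2, -5.9]
grip_width: 23.3
t 6.33 pos [584.9 115.1 226. ] rotdeg [ 1.7999e+02 -2.0000e-02 -5.9400e+00] F [ 0.1  0.2 -5.9] w 23.3 tool delta [  0.7 131.7 159. ] q [ 0.19  0.42  0.3   1.45 -0.    1.87]
```

View pics/s8c.png

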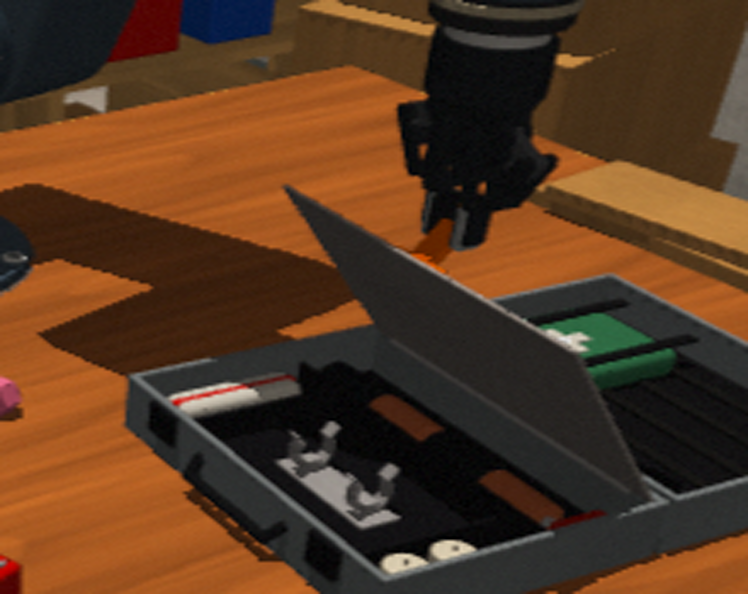

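```bash
python3 -m crank '[[0,0,0,0,-0.0124,-0.0049,-0.7],[0,0,0,0,-0.0126,-0.0042,-0.7],[0,0,0,0,-0.0129,-0.0034,-0.7],[0,0,0,0,-0.0131,-0.0027,-0.7],[0,0,0,0,-0.0132,-0.0019,-0.7]]'; python3 -m crank '[[0,0,0,0,-0.0133,-0.0011,-0.7],[0,0,0,0,-0.0133,-0.0003,-0.7],[0,0,0,0,-0.0133,0.0005,-0.7],[0,0,0,0,-0.0133,0.0013,-0.7],[0,0,0,0,-0.0131,0.0021,-0.7]]';python3 -m crank '[[0,0,0,0,-0.013,0.0029,-0.7],[0,0,0,0,-0.0128,0.0037,-0.7],[0,0,0,0,0,0,-0.7]]'
python3 -c "
from h import *
rel([572,-16,67])
c=cap('scene','s9');cv2.imwrite('pics/s9c.png',cv2.resize(c['img'][40:260,280:500],None,fx=3.4,fy=2.7,interpolation=2)[:,:,::-1])"
```

```text
time_s: 6.8
tool_pos: [591.6, 178.9, 243.0]
tool_rot: [3.142, -0.001, -0.104]
ft_force: [-1.3, -1.6, -0.1]
grip_width: 23.1
time_s: 7.22
tool_pos: [598.7, 245.9, 240.1]
tool_rot: [-3.141, -0.001, -0.103]
ft_force: [-2.6, 0.5, 4.7]
grip_width: 22.9
time_s: 7.47
tool_pos: [601.5, 273.3, 232.8]
tool_rot: [-3.14, -0.001, -0.102]
ft_force: [-2.6, 1.6, 7.7]
grip_width: 23.1
t 7.47 pos [601.5 273.3 232.8] rotdeg [-1.799e+02 -5.000e-02 -5.830e+00] F [-2.6  1.6  7.7] w 23.1 tool delta [-2.000e-01  2.911e+02  1.652e+02] q [0.43 0.58 0.57 1.56 0.   2.1 ]
```

View pics/s9c.png

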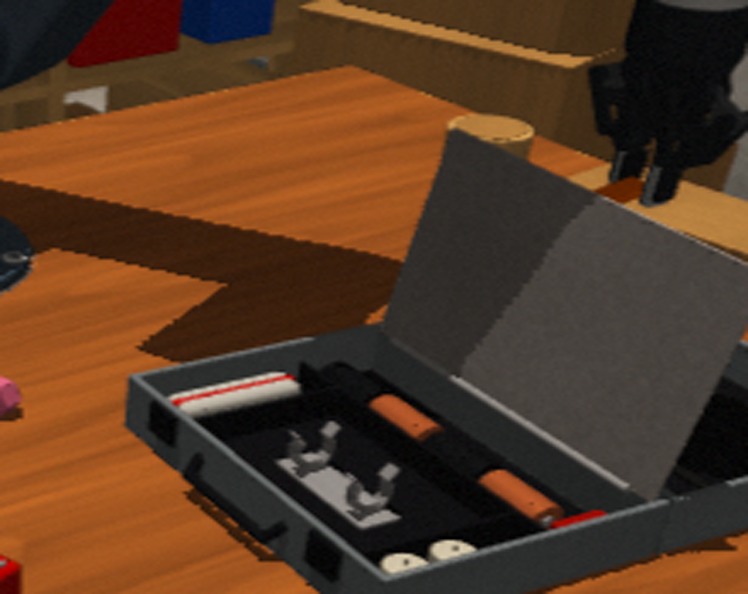

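Flap is past upright at about 1.75. One small step more, then release and look.

```bash
python3 -m crank '[[0,0,0,0,-0.004,0,-0.7],[0,0,0,0,-0.004,0,-0.7],[0,0,0,0,0,0,-0.7]]'; python3 -m crank '[[0,0,0,0,0,0,-0.4],[0,0,0,0,0,0,-0.2],[0,0,0,0,0,0,0],[0,0,0,0,0,0,0.2],[0,0,0,0,0,0,0.2]]'
python3 -c "
from h import *
rel([572,-16,67])
c=cap('scene','s10');cv2.imwrite('pics/s10c.png',cv2.resize(c['img'][40:260,280:500],None,fx=3.4,fy=2.7,interpolation=2)[:,:,::-1])
for n in('s9','s10'):
    c=dict(np.load(f'pics/{n}.npz'));P=cloud(c)
    q=P[40:260,380:500].reshape(-1,3)
    t=q[:,:2]@np.array([.1045,.9945]);s=q[:,:2]@np.array([.9945,-.1045])
    # flap panel: points at z 90..240
    m=(q[:,2]>90)&(q[:,2]<230)&(t>245)&(t<330)&(s>420)&(s<720)
    f=np.polyfit(q[m,2],t[m],1);r=t[m]-np.polyval(f,q[m,2]);m2=abs(r)<8;f=np.polyfit(q[m][m2,2],t[m][m2],1);print(n,'phi',np.pi/2+np.arctan(f[0]),'hinge t',np.polyval(f,56),m2.sum())
"
```

```text
time_s: 7.77
tool_pos: [601.9, 278.3, 231.4]
tool_rot: [3.14, 0.002, -0.104]
ft_force: [0.0, -4.4, -12.1]
grip_width: 22.7
time_s: 8.18
tool_pos: [602.1, 278.1, 233.3]
tool_rot: [-3.141, -0.001, -0.104]
ft_force: [-0.5, -0.4, -0.0]
grip_width: 51.5
t 8.18 pos [602.1 278.1 233.3] rotdeg [-1.7997e+02 -3.0000e-02 -5.9400e+00] F [-0.5 -0.4 -0. ] w 51.5 tool delta [  0.4 295.7 166.2] q [0.43 0.59 0.59 1.57 0.   2.11]
s9 phi 1.7176893523181507 hinge t 263.7687624802292 5373
s10 phi 1.800775126346267 hinge t 263.7305901202675 5669
```

View pics/s10c.png

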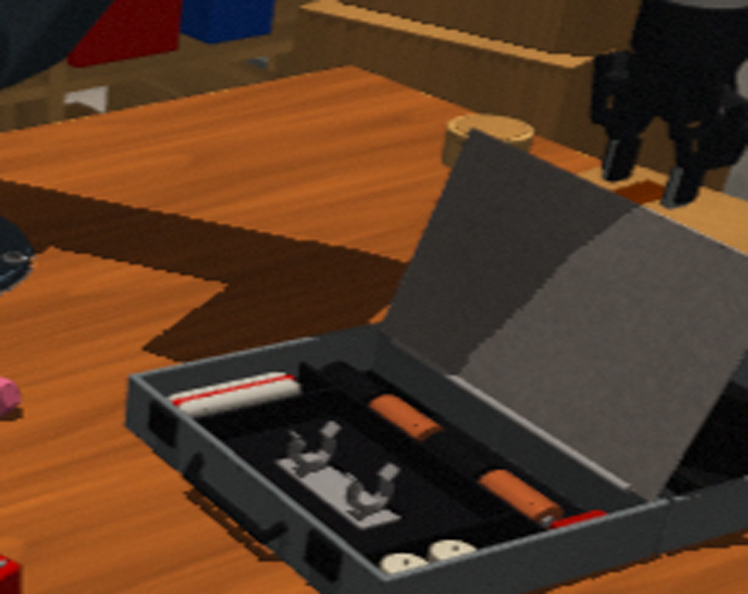

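Flap stands open by itself at 1.80 rad by depth fit (it moved about 0.08 rad onto its stop). Retracting up, then I'll measure the clips.

```bash
python3 -m crank '[[0,0,0,0,0,-0.02,0.3],[0,0,0,0,0,-0.025,0.3],[0,0,0,0,0,-0.025,0.3],[0,0,0,0,0,0,0.3]]'
python3 -c "
from h import *
rel([460,-280,120])
c=cap('scene','s11');c2=cap('top','t11')
cv2.imwrite('pics/s11c.png',cv2.resize(c['img'][150:250,330:450],None,fx=6.5,fy=5.8,interpolation=2)[:,:,::-1])
cv2.imwrite('pics/t11c.png',cv2.resize(c2['img'][90:230,140:260],None,fx=5,fy=4.2,interpolation=2)[:,:,::-1])"
```

```text
time_s: 8.57
tool_pos: [603.1, 278.4, 308.2]
tool_rot: [-3.138, -0.006, -0.104]
ft_force: [0.9, 0.6, 0.3]
grip_width: 55.4
t 8.57 pos [603.1 278.4 308.2] rotdeg [-179.78   -0.36   -5.95] F [0.9 0.6 0.3] w 55.4 tool delta [-85.6 571.  185.5] q [0.43 0.65 0.9  1.81 0.   2.11]
```

View pics/s11c.png

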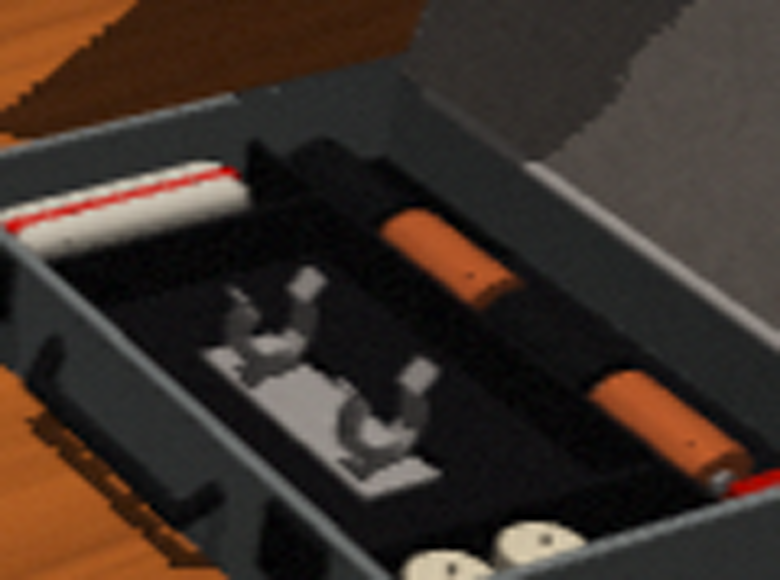

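View pics/t11c.png

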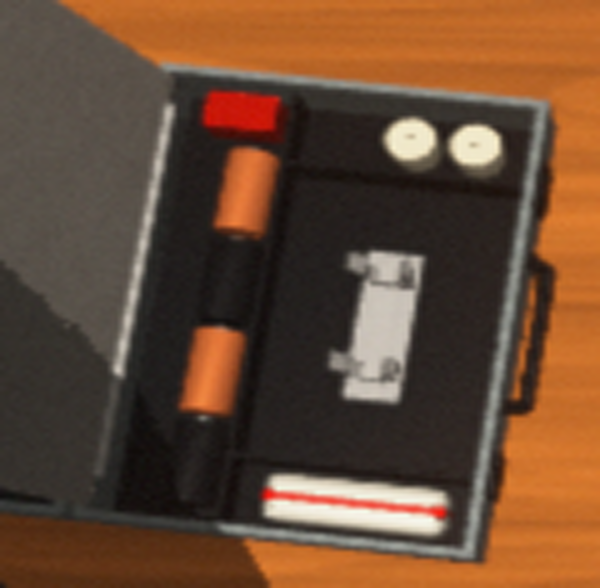

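The clip base strip shows in the top view around px (216,168) and in the scene view around px (379,221). Locating the seat from the strip corners in both views.

```bash
python3 -c "
from h import *
ex=np.array([.9945,-.1045]);ey=np.array([.1045,.9945])
def f(X): return X[:,:2]@ex, X[:,:2]@ey
c=dict(np.load('pics/t11.npz'));c2=dict(np.load('pics/s11.npz'))
cor=np.array([(368,250),(424,256),(398,404),(343,398)])
X=rayz(c,140+cor[:,0]/5,90+cor[:,1]/4.2,9);print('top',X.round(1),f(X),X.mean(0))
cor=np.array([(200,352),(370,500),(440,473)])
X=rayz(c2,330+cor[:,0]/6.5,150+cor[:,1]/5.8,9);print('scene',X.round(1),f(X),(X[0]+X[2])/2)
# lips scene: outer/-y and inner tips : (237,290)?,(312,270); (425,360)
for n,P,w in(('s',cloud(c2),(190,235,360,402)),('t',cloud(c),(145,190,202,228))):
    q=P[w[0]:w[1],w[2]:w[3]].reshape(-1,3);s,t=f(q)
    m=(abs(s-570)<70)&(abs(t-115)<40)
    for lo,hi in((5,13),(25,36),(42,60)):
        k=m&(q[:,2]>lo)&(q[:,2]<hi);print(n,lo,hi,k.sum(),'s',np.percentile(s[k],[2,50,98]).round(1) if k.any() else '','t',np.percentile(t[k],[2,50,98]).round(1) if k.any() else '')
    k=m&(q[:,2]>42)&(q[:,2]<60)
    print(np.c_[s[k],t[k],q[k,2]].round(0).tolist()[:40])
"
```

```text
top [[634.5  71.3   9. ]
 [630.6  36.4   9. ]
 [519.8  48.2   9. ]
 [523.6  82.2   9. ]] (array([623.59843574, 623.35444625, 511.90847153, 512.14534186]), array([137.23234536, 102.08207441, 102.29293471, 136.45064101])) [577.14687354  59.53006595   9.        ]
scene [[525.1  48.2   9. ]
 [637.4  37.    9. ]
 [637.5  71.2   9. ]] (array([517.21863324, 629.990212  , 626.57407131]), array([102.81763998, 103.40119827, 137.39864948])) [581.33099935  59.68733565   9.        ]
s 5 13 520 s [506.3 569.3 627.9] t [ 87.1 114.5 153.6]
s 25 36 63 s [526.  540.9 611.9] t [104.  133.3 138.5]
s 42 60 58 s [526.7 600.6 614.4] t [102.7 134.  140.5]
[[532.0, 136.0, 54.0], [530.0, 140.0, 52.0], [528.0, 136.0, 49.0], [530.0, 138.0, 49.0], [535.0, 137.0, 53.0], [537.0, 138.0, 54.0], [526.0, 135.0, 45.0], [529.0, 136.0, 47.0], [532.0, 136.0, 48.0], [532.0, 139.0, 47.0], [539.0, 137.0, 52.0], [539.0, 141.0, 51.0], [523.0, 106.0, 49.0], [529.0, 133.0, 44.0], [536.0, 131.0, 49.0], [535.0, 135.0, 47.0], [537.0, 136.0, 48.0], [540.0, 137.0, 50.0], [533.0, 103.0, 53.0], [534.0, 133.0, 44.0], [539.0, 132.0, 48.0
[... 765 characters left out ...]
0.0, 109.0, 46.0], [608.0, 105.0, 53.0], [609.0, 102.0, 51.0], [600.0, 140.0, 55.0], [601.0, 137.0, 54.0], [602.0, 135.0, 50.0], [604.0, 133.0, 42.0], [605.0, 108.0, 52.0], [604.0, 104.0, 56.0], [599.0, 134.0, 50.0], [600.0, 132.0, 49.0], [602.0, 107.0, 54.0], [602.0, 104.0, 54.0], [600.0, 107.0, 50.0], [600.0, 104.0, 51.0], [537.0, 140.0, 50.0], [537.0, 136.0, 55.0], [539.0, 135.0, 47.0], [540.0, 133.0, 43.0], [534.0, 139.0, 53.0], [534.0, 136.0, 51.0], [535.0, 134.0, 50.0], [537.0, 133.0, 42.0], [539.0, 108.0, 48.0], [538.0, 103.0, 56.0], [530.0, 138.0, 56.0], [531.0, 135.0, 56.0], [533.0, 135.0, 44.0], [533.0, 131.0, 46.0], [535.0, 107.0, 49.0], [535.0, 103.0, 53.0], [528.0, 138.0, 55.0]]
```

Seat ≈ (579.5, 60, 34) world, with both cameras and the lip depths agreeing within 2 mm. Torch ≈ (466.5, −282), axis at 81°. Moving over the torch, turning yaw to −9°.

```bash
python3 -m crank '[[0,0,0,-0.0057,0.038,0,0.3],[0,0,0,-0.0057,0.038,0,0.3],[0,0,0,-0.0057,0.038,0,0.3],[0,0,0,-0.0057,0.038,0,0.3],[0,0,0,-0.0057,0.038,0,0.3]]'; python3 -m crank '[[0,0,0,-0.0057,0.038,0.012,0.3],[0,0,0,-0.0057,0.038,0.012,0.3],[0,0,0,-0.0057,0.038,0.012,0.3],[0,0,0,-0.0057,0.038,0.012,0.3],[0,0,0,-0.0057,0.038,0.012,0.3]]'; python3 -m crank '[[0,0,0,-0.0057,0.038,0.012,0.3],[0,0,0,-0.0057,0.038,0.012,0.3],[0,0,0,-0.0057,0.038,0.012,0.3],[0,0,0,-0.0057,0.038,0.012,0.3],[0,0,3.0,0,0,0,0.3]]'; python3 -c "
from h import *
rel([466.5,-282,80])"
```

```text
time_s: 9.08
tool_pos: [552.8, 91.4, 301.7]
tool_rot: [3.141, 0.002, -0.103]
ft_force: [1.3, -0.7, 0.4]
grip_width: 55.5
time_s: 9.5
tool_pos: [504.5, -94.4, 241.3]
tool_rot: [-3.141, 0.001, -0.103]
ft_force: [1.2, -0.3, -0.4]
grip_width: 55.7
time_s: 9.92
tool_pos: [464.3, -246.3, 191.5]
tool_rot: [3.142, 0.004, -0.159]
ft_force: [-0.6, -0.6, 0.1]
grip_width: 55.2
t 9.92 pos [ 464.3 -246.3  191.5] rotdeg [180.     0.25  -9.14] F [-0.6 -0.6  0.1] w 55.2 tool delta [  8.4  34.9 111.4] q [-0.49  0.27  0.01  1.31 -0.    1.24]
```

```bash
python3 -m crank '[[0,0,0,0.0042,0.0175,0.034,0.3],[0,0,0,0.0042,0.0175,0.034,0.3],[0,0,0,0,0,0.034,0.3],[0,0,0,0,0,0.03,0.3],[0,0,0,0,0,0,0.3]]'; python3 -c "
from h import *
rel([466.5,-282,-20])
c=cap('scene','s12');c2=cap('top','t12')
cv2.imwrite('pics/s12c.png',cv2.resize(c['img'][170:280,180:310],None,fx=6,fy=5.3,interpolation=2)[:,:,::-1])
cv2.imwrite('pics/t12c.png',cv2.resize(c2['img'][150:260,270:390],None,fx=5,fy=5,interpolation=2)[:,:,::-1])"
```

```text
time_s: 10.33
tool_pos: [466.4, -275.5, 56.7]
tool_rot: [-3.138, 0.009, -0.157]
ft_force: [-1.5, 1.0, -0.4]
grip_width: 55.5
t 10.33 pos [ 466.4 -275.5   56.7] rotdeg [-179.8     0.51   -8.98] F [-1.5  1.  -0.4] w 55.5 tool delta [ 1.8  6.6 76.7] q [-0.53  0.38 -0.19  1.01  0.    1.19]
```

View pics/s12c.png

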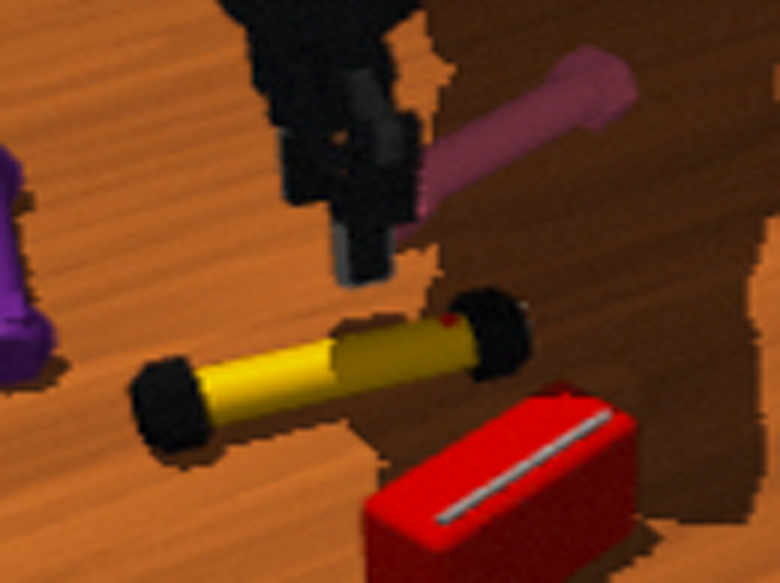

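View pics/t12c.png

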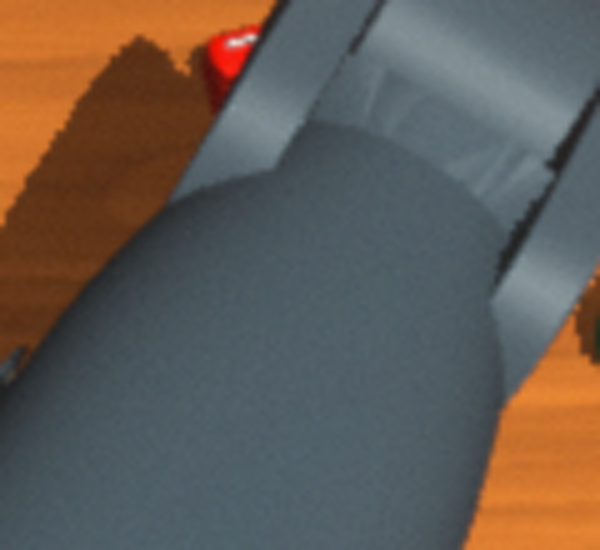

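```bash
python3 -m crank '[[0,0,0,0.0018,0.0066,0.012,0.3],[0,0,0,0,0,0.024,0.3],[0,0,0,0,0,0.022,0.3],[0,0,0,0,0,0,0.3]]'; python3 -c "
from h import *
rel([466.5,-282,-20])
c=cap('scene','s13');P=cloud(c)
cv2.imwrite('pics/s13c.png',cv2.resize(c['img'][170:280,180:310],None,fx=6,fy=5.3,interpolation=2)[:,:,::-1])
im=c['img'].astype(int);m=(im.max(-1)<70);
for (u,v) in ((236,222),(240,222),(240,224),(240,228)): print(u,v,P[v,u].round(0),im[v,u])
"
```

```text
time_s: 10.77
tool_pos: [470.5, -284.0, 2.9]
tool_rot: [-3.141, 0.002, -0.156]
ft_force: [-0.6, 0.2, -1.3]
grip_width: 55.4
t 10.77 pos [ 470.5 -284.     2.9] rotdeg [-1.7995e+02  1.3000e-01 -8.9300e+00] F [-0.6  0.2 -1.3] w 55.4 tool delta [-4.2 -1.4 22.9] q [-0.54  0.44 -0.25  0.88 -0.    1.18]
236 222 [ 525. -305.  116.] [ 8  8 10]
240 222 [ 536. -301.  122.] [12 14 15]
240 224 [ 535. -301.  116.] [ 9  9 10]
240 228 [ 533. -300.  103.] [12 12 12]
```

View pics/s13c.png

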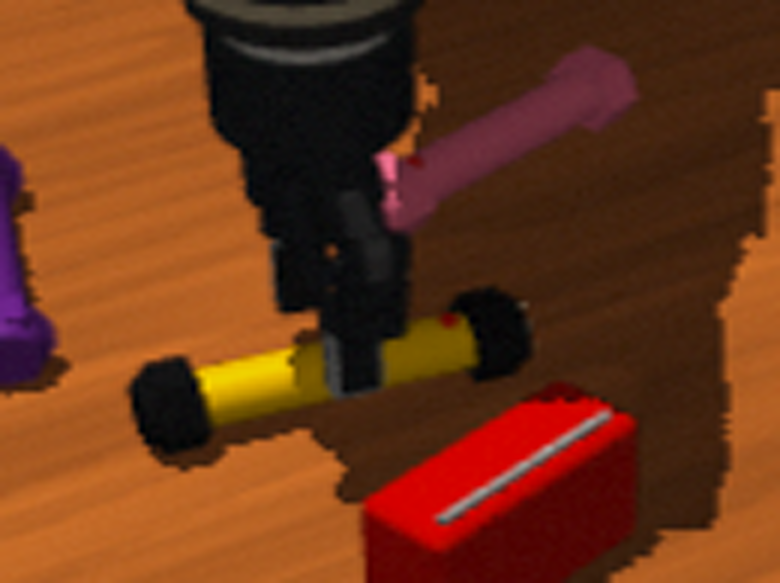

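```bash
python3 -m crank '[[0,0,0,-0.002,0,0.008,0.3],[0,0,0,0,0,0.007,0.3],[0,0,0,0,0,0.004,0.3],[0,0,0,0,0,0,0.3]]'; python3 -c "
from h import *
rel([466.5,-282,-20])
c=cap('scene','s14');P=cloud(c)
cv2.imwrite('pics/s14c.png',cv2.resize(c['img'][190:270,190:290],None,fx=7,fy=7,interpolation=2)[:,:,::-1])
for v in range(236,254,2): print(v,[P[v,u].round(0).tolist() for u in (236,240)])
"
```

```text
time_s: 11.15
tool_pos: [469.5, -284.1, -14.3]
tool_rot: [-3.142, 0.0, -0.156]
ft_force: [-0.2, 0.0, 0.7]
grip_width: 55.5
t 11.15 pos [ 469.5 -284.1  -14.3] rotdeg [-1.80e+02  1.00e-02 -8.94e+00] F [-0.2  0.   0.7] w 55.5 tool delta [-3.3 -1.7  5.7] q [-0.54  0.45 -0.28  0.84 -0.    1.18]
236 [[520.0, -305.0, 74.0], [522.0, -296.0, 72.0]]
238 [[521.0, -306.0, 69.0], [524.0, -298.0, 68.0]]
240 [[502.0, -297.0, 46.0], [528.0, -300.0, 66.0]]
242 [[502.0, -297.0, 40.0], [510.0, -291.0, 43.0]]
244 [[501.0, -297.0, 33.0], [509.0, -291.0, 36.0]]
246 [[503.0, -298.0, 29.0], [507.0, -290.0, 29.0]]
248 [[503.0, -298.0, 24.0], [507.0, -290.0, 23.0]]
250 [[500.0, -297.0, 15.0], [488.0, -281.0, -2.0]]
252 [[488.0, -291.0, -3.0], [494.0, -284.0, -2.0]]
```

View pics/s14c.png

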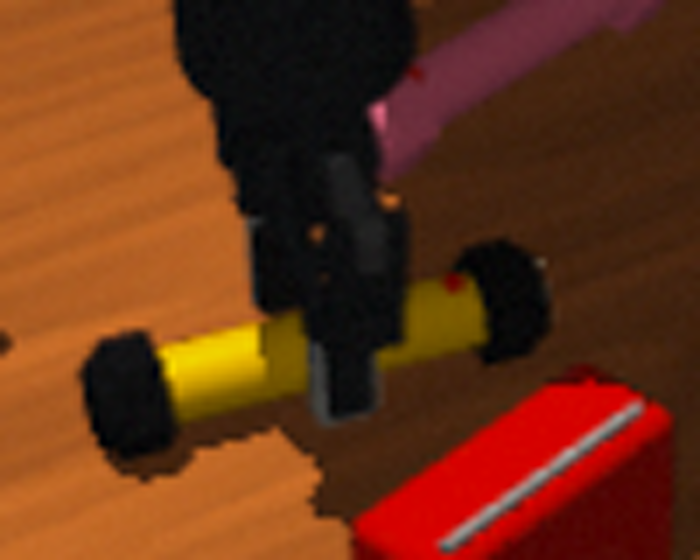

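```bash
python3 -m crank '[[0,0,0,0,-0.001,0.005,0.3],[0,0,0,0,0,0,0],[0,0,0,0,0,0,-0.3],[0,0,0,0,0,0,-0.8],[0,0,0,0,0,0,-0.8]]' 60;python3 -m crank '[[0,0,0,0,0,0,-0.8],[0,0,0,0,0,0,-0.8]]'; python3 -c "
from h import *
rel([466.5,-282,-20])
c=cap('scene','s15');P=cloud(c)
cv2.imwrite('pics/s15c.png',cv2.resize(c['img'][190:270,190:290],None,fx=7,fy=7,interpolation=2)[:,:,::-1])
"
```

```text
time_s: 11.62
tool_pos: [469.9, -283.2, -18.8]
tool_rot: [3.142, -0.0, -0.156]
ft_force: [-0.9, 1.1, 4.8]
grip_width: 24.0
time_s: 11.78
tool_pos: [469.9, -283.2, -18.8]
tool_rot: [-3.142, -0.0, -0.156]
ft_force: [-1.6, 2.0, 5.1]
grip_width: 23.5
t 11.78 pos [ 469.9 -283.2  -18.8] rotdeg [-1.80e+02 -2.00e-02 -8.94e+00] F [-1.6  2.   5.1] w 23.5 tool delta [-3.5 -0.7  1.2] q [-0.54  0.46 -0.29  0.83  0.    1.18]
```

View pics/s15c.png

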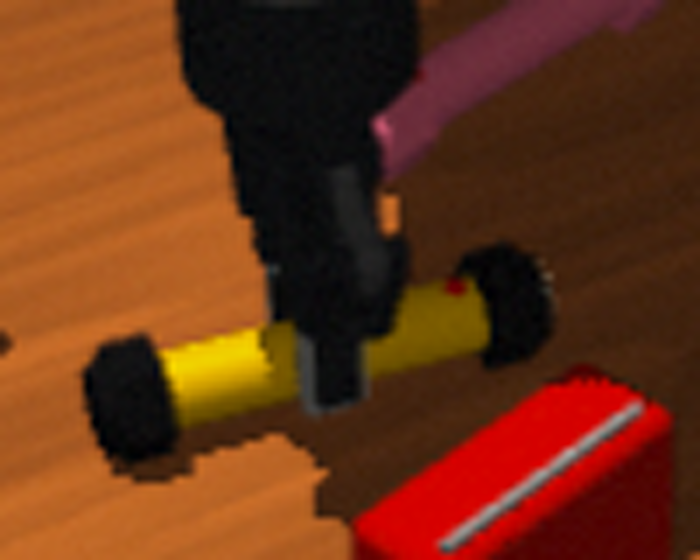

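Held. Lifting and checking.

```bash
python3 -m crank '[[0,0,0,0,0,-0.01,-0.8],[0,0,0,0,0,-0.025,-0.8],[0,0,0,0,0,-0.035,-0.8],[0,0,0,0,0,-0.035,-0.8],[0,0,0,0,0,-0.035,-0.8]]' 80; python3 -m crank '[[0,0,-7.15,0,0,0,-0.8],[0,0,-7.15,0,0,0,-0.8],[0,0,-7.15,0,0,0,-0.8],[0,0,-7.15,0,0,0,-0.8],[0,0,-7.15,0,0,0,-0.8]]'; python3 -m crank '[[0,0,-7.15,0,0,0,-0.8],[0,0,-7.15,0,0,0,-0.8],[0,0,-7.15,0,0,0,-0.8],[0,0,-7.15,0,0,0,-0.8],[0,0,-7.15,0,0,0,-0.8]]'; python3 -m crank '[[0,0,-7.15,0,0,0,-0.8],[0,0,-7.15,0,0,0,-0.8],[0,0,-7.15,0,0,0,-0.8],[0,0,0,0,0,0,-0.8]]'; python3 -c "
from h import *
rel([579.5,60,120])
c=cap('scene','s16')
cv2.imwrite('pics/s16c.png',cv2.resize(c['img'][120:270,160:320],None,fx=4.5,fy=4,interpolation=2)[:,:,::-1])
"
```

```text
time_s: 12.25
tool_pos: [469.3, -283.0, 123.1]
tool_rot: [-3.142, 0.0, -0.156]
ft_force: [0.3, -0.8, -1.6]
grip_width: 23.5
time_s: 12.67
tool_pos: [469.6, -283.2, 121.6]
tool_rot: [3.141, -0.0, 0.474]
ft_force: [-0.2, -0.3, -1.2]
grip_width: 23.6
time_s: 13.08
tool_pos: [469.6, -283.2, 121.5]
tool_rot: [3.141, 0.0, 1.098]
ft_force: [-0.3, 0.3, -1.3]
grip_width: 23.5
time_s: 13.42
tool_pos: [469.7, -283.2, 121.5]
tool_rot: [3.141, 0.0, 1.473]
ft_force: [0.0, -0.1, -1.1]
grip_width: 23.3
t 13.42 pos [ 469.7 -283.2  121.5] rotdeg [1.7999e+02 1.0000e-02 8.4380e+01] F [ 0.  -0.1 -1.1] w 23.3 tool delta [352.3  75.7   1.4] q [-0.54  0.34 -0.08  1.15 -0.   -0.44]
```

View pics/s16c.png

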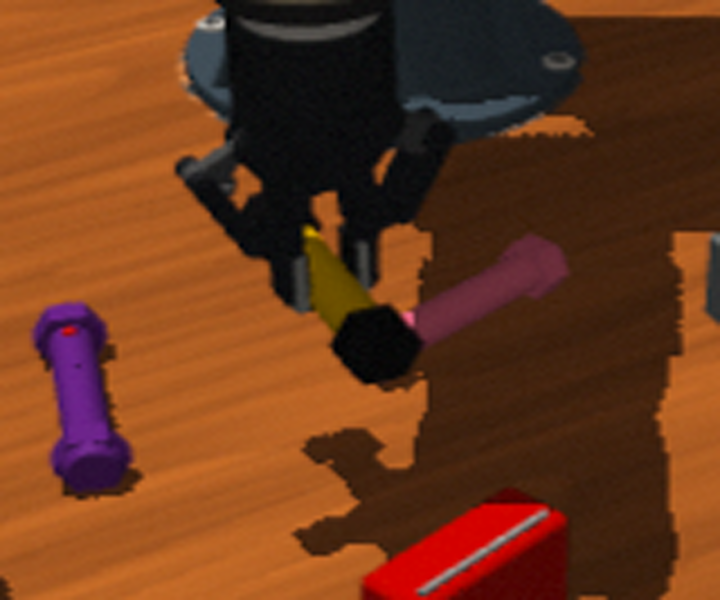

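```bash
python3 -c "
from h import *
c=dict(np.load('pics/s16.npz'));P=cloud(c)
q=P[202:211,240:248].reshape(-1,3);print(np.median(q,0).round(1))
im=c['img'].astype(int);y=(im[...,0]>60)&(im[...,1]>50)&(im[...,2]<30)&(im[...,1]>.7*im[...,0]);y[:,:225]=0;y[:,255:]=0;y[:170]=0;y[215:]=0
q=P[y];q=q[(q[:,2]>100)];print(len(q));
q=q[np.argsort(q[:,0])]
for k in np.array_split(q,6): print(np.median(k,0).round(1),k[:,2].max().round(1))
"
```

```text
[ 545.2 -296.2  168.4]
182
[ 454.6 -279.6  169.7] 172.6
[ 474.1 -286.8  169.4] 199.3
[ 483.2 -291.4  168.8] 203.4
[ 490.7 -289.6  168.3] 172.6
[ 501.2 -294.8  167. ] 172.1
[ 509.  -292.5  169.1] 172.3
```

```bash
python3 -c "
from h import *
c=dict(np.load('pics/s16.npz'));P=cloud(c);im=c['img'].astype(int)
m=np.zeros(P.shape[:2],bool);m[195:220,228:258]=1
m&=(im.max(-1)<70)&(P[...,2]>100)&(abs(P[...,0]-545)<12)
q=P[m];print(m.sum(),q.min(0).round(1),q.max(0).round(1),q.mean(0).round(1))
v,u=np.nonzero(m);print(u.min(),u.max(),v.min(),v.max())
for vv in range(197,220,3): print(vv,P[vv,238:252:3].round(0).tolist())
"
```

```text
228 [ 533.1 -310.5  139.8] [ 550.8 -269.6  178.2] [ 543.2 -293.   162.7]
236 254 198 215
197 [[514.0, -292.0, 169.0], [523.0, -290.0, 174.0], [526.0, -284.0, 174.0], [532.0, -281.0, 176.0], [314.0, -157.0, -1.0]]
200 [[529.0, -300.0, 174.0], [532.0, -295.0, 174.0], [537.0, -290.0, 175.0], [540.0, -285.0, 175.0], [541.0, -279.0, 173.0]]
203 [[536.0, -304.0, 172.0], [541.0, -299.0, 173.0], [544.0, -294.0, 173.0], [547.0, -289.0, 173.0], [546.0, -281.0, 170.0]]
206 [[539.0, -306.0, 167.0], [547.0, -303.0, 171.0], [549.0, -297.0, 170.0], [545.0, -288.0, 164.0], [549.0, -283.0, 165.0]]
209 [[542.0, -308.0, 162.0], [546.0, -303.0, 163.0], [547.0, -296.0, 161.0], [548.0, -290.0, 159.0], [548.0, -283.0, 157.0]]
212 [[539.0, -306.0, 152.0], [546.0, -303.0, 155.0], [545.0, -295.0, 151.0], [545.0, -289.0, 149.0], [546.0, -282.0, 147.0]]
215 [[366.0, -221.0, -2.0], [540.0, -300.0, 142.0], [540.0, -293.0, 140.0], [382.0, -203.0, 1.0], [383.0, -196.0, -1.0]]
218 [[380.0, -228.0, 0.0], [383.0, -221.0, -1.0], [386.0, -215.0, -1.0], [392.0, -209.0, 1.0], [395.0, -202.0, 0.0]]
```

Torch is level, axis ≈ 36.8 mm above TCP and centred within 2 mm on the grip. Moving over the seat.

```bash
python3 -m crank '[[0,0,0,0.0353,0.0076,0,-0.8],[0,0,0,0.0353,0.0076,0,-0.8],[0,0,0,0.0353,0.0076,0,-0.8],[0,0,0,0.0353,0.0076,0,-0.8],[0,0,0,0.0353,0.0076,0,-0.8]]'; python3 -m crank '[[0,0,0,0.0353,0.0076,0,-0.8],[0,0,0,0.0353,0.0076,0,-0.8],[0,0,0,0.0353,0.0076,0,-0.8],[0,0,0,0.0353,0.0076,0,-0.8],[0,0,0,0.0353,0.0076,0,-0.8]]';  python3 -m crank '[[0,0,0,0,0,0,-0.8],[0,0,0,0,0,0,-0.8]]'; python3 -c "
from h import *
rel([579.5,60,60])
c=cap('scene','s17');P=cloud(c)
cv2.imwrite('pics/s17c.png',cv2.resize(c['img'][80:250,310:470],None,fx=4.5,fy=3.5,interpolation=2)[:,:,::-1])
"
```

```text
time_s: 13.88
tool_pos: [526.1, -110.1, 121.4]
tool_rot: [3.141, 0.0, 1.46]
ft_force: [0.4, -0.6, -1.3]
grip_width: 23.2
time_s: 14.3
tool_pos: [582.3, 61.8, 121.3]
tool_rot: [3.141, 0.0, 1.461]
ft_force: [1.0, 0.1, -1.5]
grip_width: 23.3
time_s: 14.47
tool_pos: [582.3, 61.6, 120.9]
tool_rot: [-3.141, 0.0, 1.465]
ft_force: [-1.0, 1.4, -1.6]
grip_width: 23.3
t 14.47 pos [582.3  61.6 120.9] rotdeg [-179.99    0.     83.91] F [-1.   1.4 -1.6] w 23.3 tool delta [-1.9 -2.6 60.9] q [ 0.11  0.42  0.03  1.19 -0.    0.21]
```

View pics/s17c.png

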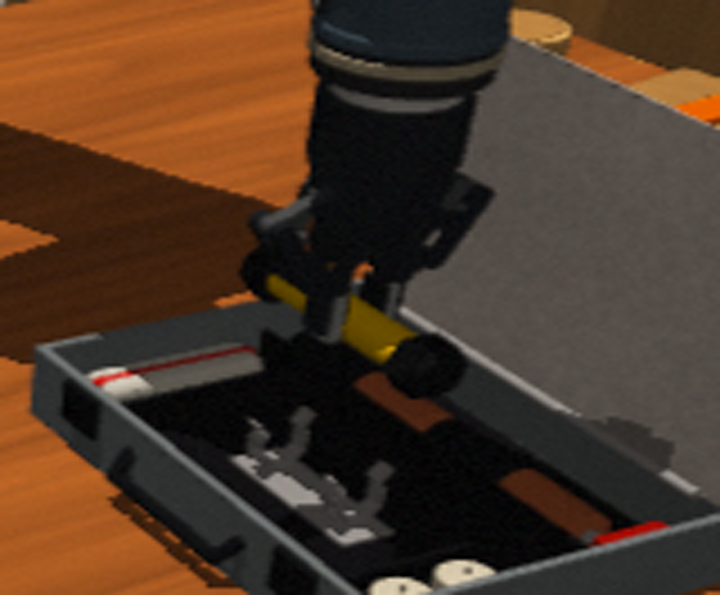

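```bash
python3 -m crank '[[0,0,0,-0.0019,-0.0026,0.01,-0.8],[0,0,0,0,0,0.025,-0.8],[0,0,0,0,0,0.025,-0.8],[0,0,0,0,0,0.02,-0.8],[0,0,0,0,0,0.006,-0.8]]';  python3 -m crank '[[0,0,0,0,0,0,-0.8],[0,0,0,0,0,0,-0.8]]'; python3 -c "
from h import *
rel([579.5,60,-3])
c=cap('scene','s18');P=cloud(c)
cv2.imwrite('pics/s18c.png',cv2.resize(c['img'][150:250,330:440],None,fx=7,fy=5.8,interpolation=2)[:,:,::-1])
ex=np.array([.9945,-.1045]);ey=np.array([.1045,.9945])
im=c['img'].astype(int)
y=(im[...,0]>60)&(im[...,1]>45)&(im[...,2]<35)&(im[...,1]>.65*im[...,0]);y[:,:350]=0;y[:,420:]=0
q=P[y];q=q[q[:,2]>60];s=q[:,:2]@ex;t=q[:,:2]@ey
for a in range(510,650,10):
    k=abs(s-a)<5
    if k.sum()>3: print(a,k.sum(),'zmax',np.percentile(q[k,2],95).round(1),'t min/max',t[k].min().round(1),t[k].max().round(1))
"
```

```text
time_s: 14.93
tool_pos: [577.3, 56.7, 32.3]
tool_rot: [-3.138, 0.001, 1.462]
ft_force: [-1.2, -0.5, -1.9]
grip_width: 23.8
time_s: 15.1
tool_pos: [579.6, 57.6, 35.9]
tool_rot: [3.141, -0.0, 1.464]
ft_force: [0.9, -0.4, -0.5]
grip_width: 23.6
t 15.1 pos [579.6  57.6  35.9] rotdeg [179.97  -0.    83.9 ] F [ 0.9 -0.4 -0.5] w 23.6 tool delta [ 2.3 -0.4 38.9] q [ 0.1   0.46 -0.12  0.99 -0.    0.21]
520 6 zmax 74.1 t min/max 105.2 107.8
530 8 zmax 74.2 t min/max 103.2 106.1
540 6 zmax 73.8 t min/max 103.7 107.1
570 6 zmax 84.9 t min/max 115.9 121.4
580 27 zmax 86.2 t min/max 104.1 121.3
590 38 zmax 86.1 t min/max 104.5 124.2
600 31 zmax 84.9 t min/max 103.3 124.3
610 39 zmax 85.7 t min/max 102.7 120.8
620 12 zmax 84.2 t min/max 103.1 120.7
```

View pics/s18c.png

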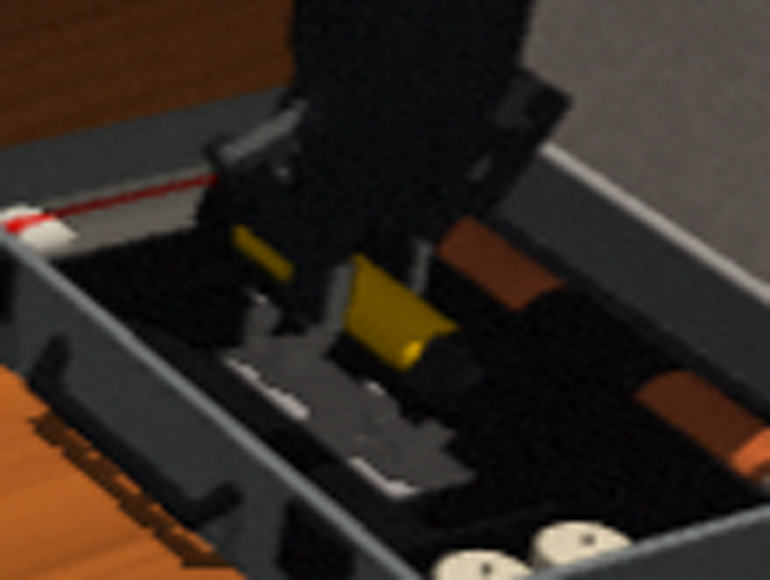

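Barrel axis is at t≈117.5 against seat t≈120, and it is level. I'll shift 2.5 mm and press down in small steps.

```bash
python3 -m crank '[[0,0,0,0.0025,0,0,-0.8],[0,0,0,0,0,0.007,-0.8],[0,0,0,0,0,0.007,-0.8],[0,0,0,0,0,0.003,-0.8],[0,0,0,0,0,0,-0.8]]' 100;  python3 -c "
from h import *
rel([579.5,60,-3])";  python3 -m crank '[[0,0,0,0,0,0.003,-0.8],[0,0,0,0,0,0.003,-0.8],[0,0,0,0,0,0,-0.8]]' ;  python3 -c "
from h import *
rel([579.5,60,-3])"
```

```text
time_s: 15.57
tool_pos: [579.0, 60.8, 16.9]
tool_rot: [-3.14, 0.0, 1.466]
ft_force: [0.6, -0.3, -1.1]
grip_width: 22.7
t 15.57 pos [579.   60.8  16.9] rotdeg [-1.7992e+02  1.0000e-02  8.4010e+01] F [ 0.6 -0.3 -1.1] w 22.7 tool delta [-0.7  0.6 19.9] q [ 0.1   0.48 -0.14  0.95  0.    0.21]
time_s: 15.82
tool_pos: [580.3, 60.9, 12.1]
tool_rot: [3.14, -0.0, 1.466]
ft_force: [2.4, 2.1, -0.8]
grip_width: 22.6
t 15.82 pos [580.3  60.9  12.1] rotdeg [ 1.7993e+02 -2.0000e-02  8.4010e+01] F [ 2.4  2.1 -0.8] w 22.6 tool delta [-1.  -0.7 15.1] q [ 0.1   0.49 -0.15  0.93  0.    0.21]
```

```bash
python3 -m crank '[[0,0,0,0,0,0.003,-0.8],[0,0,0,0,0,0.002,-0.8],[0,0,0,0,0,0,-0.8]]' ; python3 -m crank '[[0,0,0,0,0,0.0025,-0.8],[0,0,0,0,0,0.0025,-0.8],[0,0,0,0,0,0,-0.8]]';  python3 -c "
from h import *
rel([579.5,60,-3])"
```

```text
time_s: 16.07
tool_pos: [580.3, 60.9, 7.1]
tool_rot: [3.14, -0.0, 1.466]
ft_force: [3.9, 0.5, -0.6]
grip_width: 22.7
time_s: 16.32
tool_pos: [579.3, 60.8, 1.2]
tool_rot: [-3.141, 0.0, 1.466]
ft_force: [3.6, 1.1, -5.3]
grip_width: 22.8
t 16.32 pos [579.3  60.8   1.2] rotdeg [-179.96    0.     84.01] F [ 3.6  1.1 -5.3] w 22.8 tool delta [-0.8  0.3  4.2] q [ 0.1   0.5  -0.16  0.91  0.    0.21]
```

```bash
python3 -m crank '[[0,0,0,0,0,0.002,-0.8],[0,0,0,0,0,0,-0.8]]';python3 -m crank '[[0,0,0,0,0,0.002,-0.8],[0,0,0,0,0,0,-0.8]]';  python3 -c "
from h import *
rel([579.5,60,-3])
c=cap('scene','s19');P=cloud(c)
cv2.imwrite('pics/s19c.png',cv2.resize(c['img'][150:250,330:440],None,fx=7,fy=5.8,interpolation=2)[:,:,::-1])
ex=np.array([.9945,-.1045]);ey=np.array([.1045,.9945])
im=c['img'].astype(int)
y=(im[...,0]>60)&(im[...,1]>45)&(im[...,2]<35)&(im[...,1]>.65*im[...,0]);y[:,:350]=0;y[:,420:]=0
q=P[y];q=q[q[:,2]>20];s=q[:,:2]@ex;t=q[:,:2]@ey
for a in range(510,650,10):
    k=abs(s-a)<5
    if k.sum()>3: print(a,k.sum(),'zmax',np.percentile(q[k,2],95).round(1),'t min/max',t[k].min().round(1),t[k].max().round(1))
"
```

```text
time_s: 16.48
tool_pos: [579.2, 61.0, -0.7]
tool_rot: [-3.141, -0.0, 1.466]
ft_force: [2.8, 4.2, -6.3]
grip_width: 22.6
time_s: 16.65
tool_pos: [579.3, 60.7, -2.5]
tool_rot: [-3.141, 0.0, 1.466]
ft_force: [0.2, -0.5, -1.5]
grip_width: 22.7
t 16.65 pos [579.3  60.7  -2.5] rotdeg [-1.7997e+02  3.0000e-02  8.4010e+01] F [ 0.2 -0.5 -1.5] w 22.7 tool delta [-0.6  0.3  0.5] q [ 0.1   0.5  -0.17  0.9  -0.    0.21]
520 4 zmax 32.7 t min/max 105.8 109.7
540 4 zmax 32.2 t min/max 107.6 109.2
570 7 zmax 47.0 t min/max 117.8 125.5
580 31 zmax 49.9 t min/max 107.2 125.0
590 32 zmax 46.3 t min/max 106.4 127.5
600 16 zmax 49.5 t min/max 104.6 125.2
610 27 zmax 47.5 t min/max 107.2 126.7
620 14 zmax 47.6 t min/max 104.0 124.5
```

View pics/s19c.png

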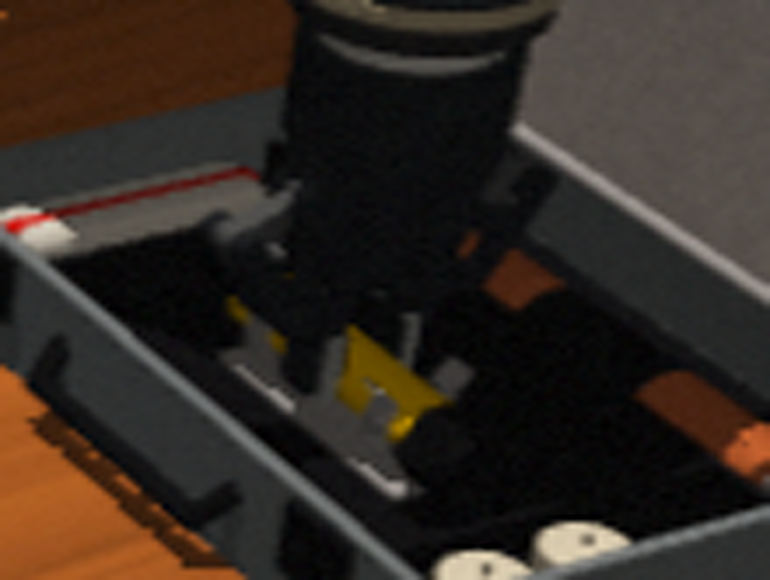

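Barrel top at z≈47.5 means axis ≈34.5. A final press until the saddle pushes back:

```bash
python3 -m crank '[[0,0,0,0,0,0.0015,-0.8],[0,0,0,0,0,0,-0.8]]';python3 -m crank '[[0,0,0,0,0,0.0015,-0.8],[0,0,0,0,0,0,-0.8]]'
```

```text
time_s: 16.87
tool_pos: [579.6, 60.6, -2.8]
tool_rot: [3.141, 0.0, 1.466]
ft_force: [-6.3, -0.3, 13.2]
grip_width: 22.6
time_s: 17.03
tool_pos: [579.7, 60.6, -3.0]
tool_rot: [3.14, 0.0, 1.466]
ft_force: [-15.2, -1.4, 35.6]
grip_width: 23.1
```

It bottomed on the saddle at 35 N, so it is home. Unload, open, retract.

```bash
python3 -m crank '[[0,0,0,0,0,-0.0025,-0.8],[0,0,0,0,0,0,-0.2],[0,0,0,0,0,0,0.1],[0,0,0,0,0,0,0.1]]' 40; python3 -m crank '[[0,0,0,0,0,-0.015,0.1],[0,0,0,0,0,-0.035,0.1],[0,0,0,0,0,-0.04,0.1],[0,0,0,0,0,-0.04,0.1],[0,0,0,0,0,-0.04,0.1]]'; python3 -c "
from h import *
rel([603,278,308])
c=cap('scene','s20');P=cloud(c)
cv2.imwrite('pics/s20c.png',cv2.resize(c['img'][150:250,330:440],None,fx=7,fy=5.8,interpolation=2)[:,:,::-1])
ex=np.array([.9945,-.1045]);ey=np.array([.1045,.9945])
im=c['img'].astype(int)
y=(im[...,0]>60)&(im[...,1]>45)&(im[...,2]<35)&(im[...,1]>.65*im[...,0]);y[:,:350]=0;y[:,420:]=0
q=P[y];q=q[q[:,2]>20];s=q[:,:2]@ex;t=q[:,:2]@ey
for a in range(510,650,10):
    k=abs(s-a)<5
    if k.sum()>3: print(a,k.sum(),'zmax',np.percentile(q[k,2],95).round(1),'t min/max',t[k].min().round(1),t[k].max().round(1))
"
```

```text
time_s: 17.37
tool_pos: [579.6, 60.6, -2.7]
tool_rot: [-3.142, 0.0, 1.466]
ft_force: [-0.9, 0.4, -1.3]
grip_width: 46.9
time_s: 17.78
tool_pos: [579.1, 60.6, 169.1]
tool_rot: [-3.141, 0.0, 1.466]
ft_force: [0.9, 0.3, -0.1]
grip_width: 46.7
t 17.78 pos [579.1  60.6 169.1] rotdeg [-1.7998e+02  2.0000e-02  8.4000e+01] F [ 0.9  0.3 -0.1] w 46.7 tool delta [ 218.7    1.  -138.9] q [ 0.1   0.39  0.12  1.3  -0.    0.21]
510 4 zmax 42.2 t min/max 107.9 114.3
520 13 zmax 44.4 t min/max 107.8 117.1
530 18 zmax 49.6 t min/max 101.3 128.4
540 33 zmax 47.7 t min/max 83.8 128.5
550 31 zmax 46.3 t min/max 107.9 127.0
560 34 zmax 46.8 t min/max 107.3 126.9
570 28 zmax 46.4 t min/max 107.8 125.2
580 33 zmax 46.5 t min/max 107.6 129.1
590 33 zmax 47.4 t min/max 108.4 128.6
600 22 zmax 48.4 t min/max 103.4 127.5
610 29 zmax 47.7 t min/max 106.7 129.3
620 16 zmax 51.1 t min/max 107.8 125.7
```

View pics/s20c.png

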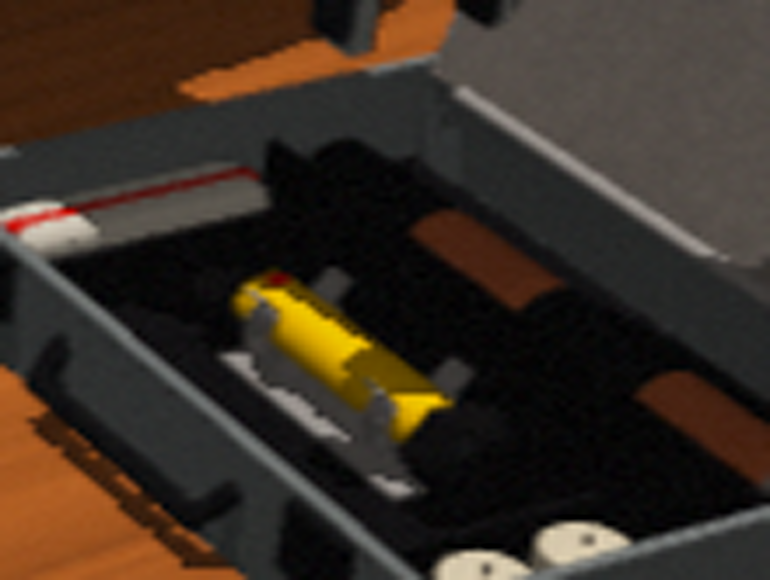

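Torch sits level in both clips (top z≈47 along its length, axis ≈34). Now back up over the tab: rise and turn back to −6°.

```bash
python3 -m crank '[[0,0,7.1,0,0,-0.035,0.2],[0,0,7.1,0,0,-0.035,0.2],[0,0,7.1,0,0,-0.035,0.2],[0,0,7.1,0,0,-0.035,0.2],[0,0,7.1,0,0,0,0.2]]'; python3 -m crank '[[0,0,7.1,0,0,0,0.2],[0,0,7.1,0,0,0,0.2],[0,0,7.1,0,0,0,0.2],[0,0,7.1,0,0,0,0.2],[0,0,7.1,0,0,0,0.2]]'; python3 -m crank '[[0,0,7.1,0,0,0,0.2],[0,0,7.1,0,0,0,0.2],[0,0,4.8,0,0,0,0.2],[0,0,0,0,0,0,0.2]]'; python3 -c "
from h import *
rel([602.6,280.5,308])"
```

```text
time_s: 18.25
tool_pos: [581.4, 60.9, 314.1]
tool_rot: [3.136, -0.006, 0.84]
ft_force: [0.1, 0.6, -0.1]
grip_width: 51.2
time_s: 18.67
tool_pos: [579.7, 60.7, 307.1]
tool_rot: [3.141, 0.0, 0.221]
ft_force: [0.1, -0.4, 0.7]
grip_width: 51.1
time_s: 19.0
tool_pos: [579.7, 60.7, 307.1]
tool_rot: [3.141, 0.0, -0.109]
ft_force: [0.1, -0.1, 0.3]
grip_width: 51.1
t 19.0 pos [579.7  60.7 307.1] rotdeg [ 1.7999e+02  2.0000e-02 -6.2400e+00] F [ 0.1 -0.1  0.3] w 51.1 tool delta [  -1.1 -221.    -0.9] q [ 0.1   0.42  0.51  1.66 -0.    1.78]
```

```bash
python3 -m crank '[[0,0,0,0,-0.037,0,0.2],[0,0,0,0,-0.037,0,0.2],[0,0,0,0,-0.037,0,0.2],[0,0,0,0,-0.037,0,0.2],[0,0,0,0,-0.037,0,0.2]]'; python3 -m crank '[[0,0,0,-0.001,-0.036,0,0.2],[0,0,0,0,0,0,0.2],[0,0,0,0,0,0.02,0.2],[0,0,0,0,0,0.02,0.2],[0,0,0,0,0,0,0.2]]';  python3 -c "
from h import *
rel([602.6,280.5,230])
c=cap('scene','s21');c2=cap('top','t21')
cv2.imwrite('pics/s21c.png',cv2.resize(c['img'][20:140,420:540],None,fx=5.5,fy=4.9,interpolation=2)[:,:,::-1])
"
```

```text
time_s: 19.42
tool_pos: [598.9, 246.4, 307.4]
tool_rot: [3.142, -0.0, -0.101]
ft_force: [0.8, -0.2, -0.9]
grip_width: 51.0
time_s: 19.83
tool_pos: [600.2, 280.2, 262.9]
tool_rot: [3.138, 0.006, -0.101]
ft_force: [-0.4, 0.1, -1.0]
grip_width: 51.2
t 19.83 pos [600.2 280.2 262.9] rotdeg [179.8    0.33  -5.79] F [-0.4  0.1 -1. ] w 51.2 tool delta [ 2.6 -0.7 32.9] q [ 0.44  0.62  0.71  1.67 -0.    2.11]
```

View pics/s21c.png

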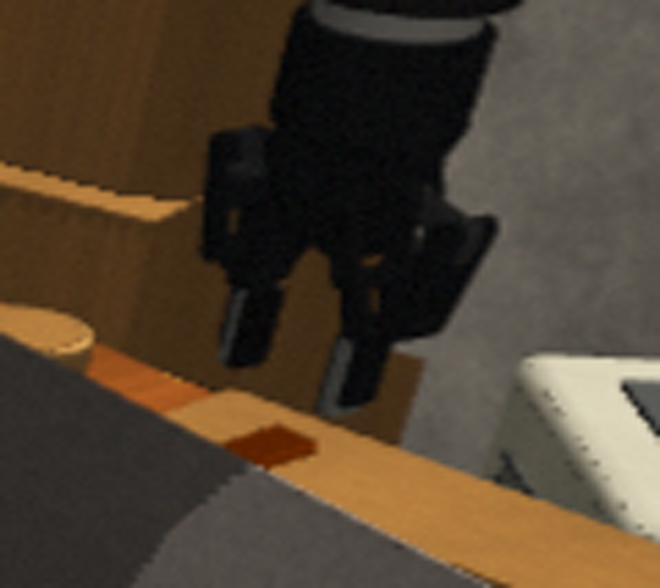

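```bash
python3 -m crank '[[0,0,0,0.001,0,0.015,0.2],[0,0,0,0,0,0.015,0.2],[0,0,0,0,0,0.004,0.2],[0,0,0,0,0,0,0.2],[0,0,0,0,0,0,0.2]]';  python3 -c "
from h import *
rel([602.6,280.5,230])
c=cap('scene','s22')
cv2.imwrite('pics/s22c.png',cv2.resize(c['img'][40:140,430:520],None,fx=7,fy=5.9,interpolation=2)[:,:,::-1])
"
```

```text
time_s: 20.35
tool_pos: [603.1, 280.7, 234.9]
tool_rot: [-3.141, -0.001, -0.104]
ft_force: [-0.1, -0.6, -0.2]
grip_width: 51.1
t 20.35 pos [603.1 280.7 234.9] rotdeg [-1.7996e+02 -7.0000e-02 -5.9700e+00] F [-0.1 -0.6 -0.2] w 51.1 tool delta [-0.5  0.2  4.9] q [0.44 0.59 0.6  1.58 0.   2.11]
```

View pics/s22c.png

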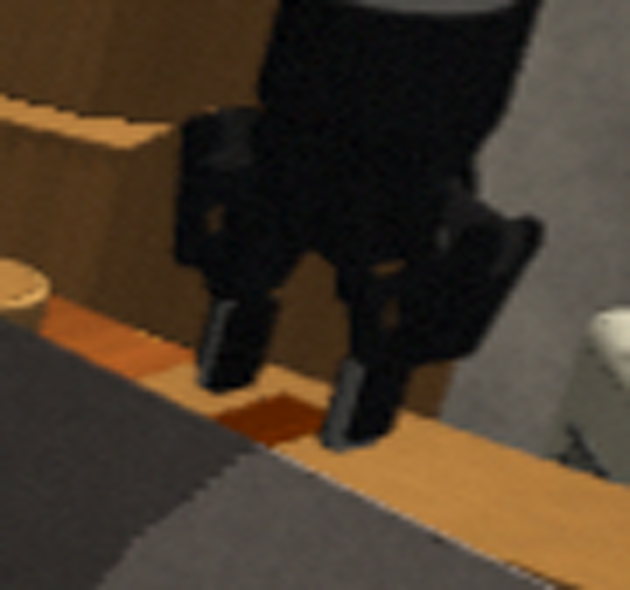

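```bash
python3 -m crank '[[0,0,0,0,0,0.006,0.2],[0,0,0,0,0,0.004,0],[0,0,0,0,0,0,-0.3],[0,0,0,0,0,0,-0.7],[0,0,0,0,0,0,-0.7]]' 30;  python3 -c "
from h import *
rel([602.6,280.5,230])
c=cap('scene','s23')
cv2.imwrite('pics/s23c.png',cv2.resize(c['img'][40:140,430:520],None,fx=7,fy=5.9,interpolation=2)[:,:,::-1])
"
```

```text
time_s: 20.82
tool_pos: [602.2, 280.4, 223.2]
tool_rot: [3.141, 0.001, -0.104]
ft_force: [-3.2, -0.6, -3.0]
grip_width: 23.5
t 20.82 pos [602.2 280.4 223.2] rotdeg [ 1.7997e+02  6.0000e-02 -5.9900e+00] F [-3.2 -0.6 -3. ] w 23.5 tool delta [ 0.4 -0.1 -6.8] q [0.44 0.59 0.57 1.55 0.   2.11]
```

View pics/s23c.png

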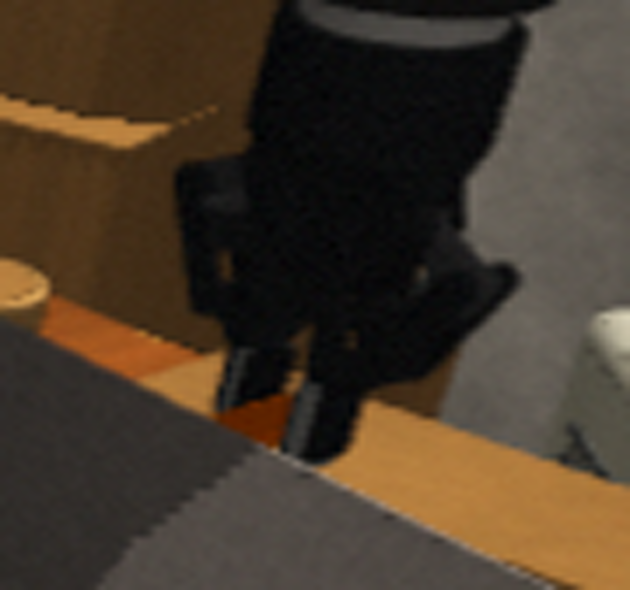

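Pinched at 23.5 mm on the tab. Lowering by the reverse arc, in hand all the way.

```bash
python3 -m crank '[[0,0,0,0,0.0126,-0.0044,-0.7],[0,0,0,0,0.0128,-0.0037,-0.7],[0,0,0,0,0.013,-0.0029,-0.7]]'; python3 -m crank '[[0,0,0,0,0.0131,-0.0021,-0.7],[0,0,0,0,0.0133,-0.0013,-0.7],[0,0,0,0,0.0133,-0.0005,-0.7]]'; python3 -c "
from h import *
rel([602.6,280.5,230])
c=cap('scene','s24')
cv2.imwrite('pics/s24c.png',cv2.resize(c['img'][40:260,280:500],None,fx=3.4,fy=2.7,interpolation=2)[:,:,::-1])
"
```

```text
time_s: 21.12
tool_pos: [598.1, 241.4, 234.5]
tool_rot: [3.141, 0.001, -0.104]
ft_force: [-4.3, -0.3, -8.1]
grip_width: 23.1
time_s: 21.37
tool_pos: [593.9, 201.3, 238.6]
tool_rot: [-3.141, 0.001, -0.105]
ft_force: [-4.1, 1.6, -7.1]
grip_width: 22.8
t 21.37 pos [593.9 201.3 238.6] rotdeg [-1.7999e+02  4.0000e-02 -6.0200e+00] F [-4.1  1.6 -7.1] w 22.8 tool delta [  0.3 -79.6   8.6] q [0.33 0.5  0.45 1.53 0.   2.  ]
```

View pics/s24c.png

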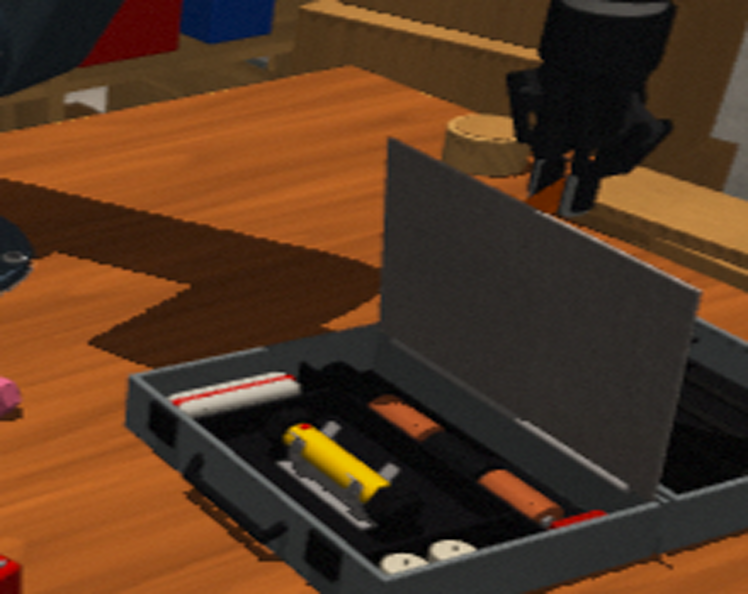

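```bash
python3 -m crank '[[0,0,0,0,0.0133,0.0003,-0.7],[0,0,0,0,0.0133,0.0013,-0.7],[0,0,0,0,0.0132,0.002,-0.7],[0,0,0,0,0.0131,0.0028,-0.7],[0,0,0,0,0.0129,0.0035,-0.7]]'; python3 -m crank '[[0,0,0,0,0.0126,0.0042,-0.7],[0,0,0,0,0.0124,0.0049,-0.7],[0,0,0,0,0.012,0.0057,-0.7],[0,0,0,0,0.0117,0.0064,-0.7],[0,0,0,0,0.0113,0.0071,-0.7]]'; python3 -c "
from h import *
rel([602.6,280.5,230])
p=readout.sense()['tool_pos'];t=p[0]*.1045+p[1]*.9945-263.7;z=p[2]+39-56;print('r',np.hypot(t,z),'phi',np.arctan2(z,-t)-.131)
c=cap('scene','s25')
cv2.imwrite('pics/s25c.png',cv2.resize(c['img'][40:260,280:500],None,fx=3.4,fy=2.7,interpolation=2)[:,:,::-1])
"
```

```text
time_s: 21.83
tool_pos: [587.1, 136.0, 229.0]
tool_rot: [-3.141, -0.0, -0.105]
ft_force: [-4.4, 2.1, -2.2]
grip_width: 23.3
time_s: 22.25
tool_pos: [580.9, 76.1, 200.7]
tool_rot: [-3.141, -0.001, -0.105]
ft_force: [-3.8, 0.7, 0.9]
grip_width: 23.1
t 22.25 pos [580.9  76.1 200.7] rotdeg [-1.7999e+02 -4.0000e-02 -6.0400e+00] F [-3.8  0.7  0.9] w 23.1 tool delta [ 2.000e-01 -2.055e+02 -2.920e+01] q [0.13 0.4  0.2  1.38 0.   1.81]
r 223.51273694519554 phi 0.8339979609029975
```

View pics/s25c.png

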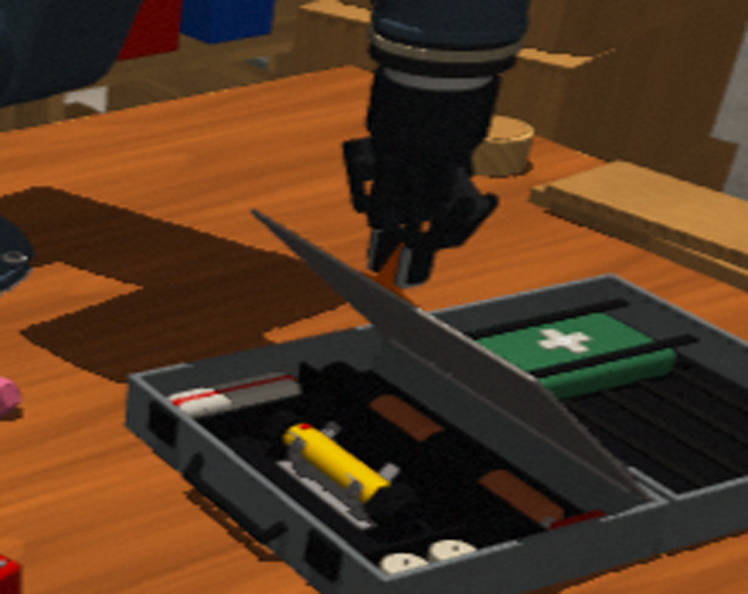

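```bash
python3 -m crank '[[0,0,0,0,0.0108,0.0077,-0.7],[0,0,0,0,0.0103,0.0084,-0.7],[0,0,0,0,0.0098,0.009,-0.7],[0,0,0,0,0.0093,0.0096,-0.7],[0,0,0,0,0.0087,0.0101,-0.7]]'; python3 -m crank '[[0,0,0,0,0.0081,0.0106,-0.7],[0,0,0,0,0.0074,0.0111,-0.7],[0,0,0,0,0.0067,0.0115,-0.7],[0,0,0,0,0.006,0.0119,-0.7],[0,0,0,0,0.0027,0.006,-0.7]]'; python3 -c "
from h import *
rel([602.6,280.5,230])
p=readout.sense()['tool_pos'];t=p[0]*.1045+p[1]*.9945-263.7;z=p[2]+39-56;print('r',np.hypot(t,z),'phi',np.arctan2(z,-t)-.131)
c=cap('scene','s26')
cv2.imwrite('pics/s26c.png',cv2.resize(c['img'][80:260,300:480],None,fx=4,fy=3.3,interpolation=2)[:,:,::-1])
"
```

```text
time_s: 22.72
tool_pos: [575.7, 27.2, 155.9]
tool_rot: [3.141, -0.001, -0.106]
ft_force: [-4.9, -0.5, 2.4]
grip_width: 22.7
time_s: 23.13
tool_pos: [572.4, -4.1, 103.9]
tool_rot: [3.14, -0.0, -0.106]
ft_force: [-3.5, -5.2, 3.2]
grip_width: 23.4
t 23.13 pos [572.4  -4.1 103.9] rotdeg [ 1.7991e+02 -2.0000e-02 -6.1000e+00] F [-3.5 -5.2  3.2] w 23.4 tool delta [-2.000e-01 -2.860e+02 -1.266e+02] q [-0.01  0.4  -0.04  1.13 -0.    1.67]
r 225.35049111463053 phi 0.26471818594720775
```

View pics/s26c.png

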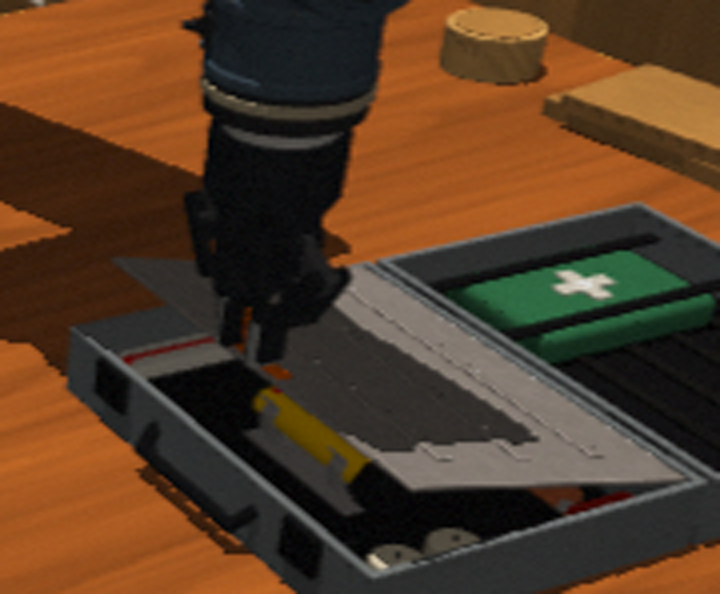

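```bash
python3 -m crank '[[0,0,0,0,0.0018,0.0064,-0.7],[0,0,0,0,0.0017,0.0064,-0.7],[0,0,0,0,0.0015,0.0065,-0.7],[0,0,0,0,0.0014,0.0065,-0.7],[0,0,0,0,0.0012,0.0065,-0.7]]'; python3 -m crank '[[0,0,0,0,0.0011,0.0065,-0.7],[0,0,0,0,0.0005,0.0045,-0.7],[0,0,0,0,0.0003,0.0045,-0.7],[0,0,0,0,0,0,-0.7]]'; python3 -c "
from h import *
rel([602.6,280.5,230])
p=readout.sense()['tool_pos'];t=p[0]*.1045+p[1]*.9945-263.7;z=p[2]+39-56;print('r',np.hypot(t,z),'phi',np.arctan2(z,-t)-.131)
c=cap('scene','s27')
cv2.imwrite('pics/s27c.png',cv2.resize(c['img'][130:260,300:430],None,fx=5,fy=4.6,interpolation=2)[:,:,::-1])
"
```

```text
time_s: 23.6
tool_pos: [571.5, -12.7, 72.5]
tool_rot: [3.137, -0.001, -0.107]
ft_force: [-8.2, -21.4, 6.4]
grip_width: 23.3
time_s: 23.93
tool_pos: [571.3, -15.0, 56.5]
tool_rot: [3.136, -0.0, -0.107]
ft_force: [-6.3, -19.9, 3.9]
grip_width: 23.0
t 23.93 pos [571.3 -15.   56.5] rotdeg [ 1.797e+02 -2.000e-02 -6.160e+00] F [ -6.3 -19.9   3.9] w 23.0 tool delta [  -0.5 -296.2 -175.1] q [-0.02  0.43 -0.12  1.02 -0.01  1.66]
r 222.41345348193772 phi 0.04744707748981483
```

View pics/s27c.png

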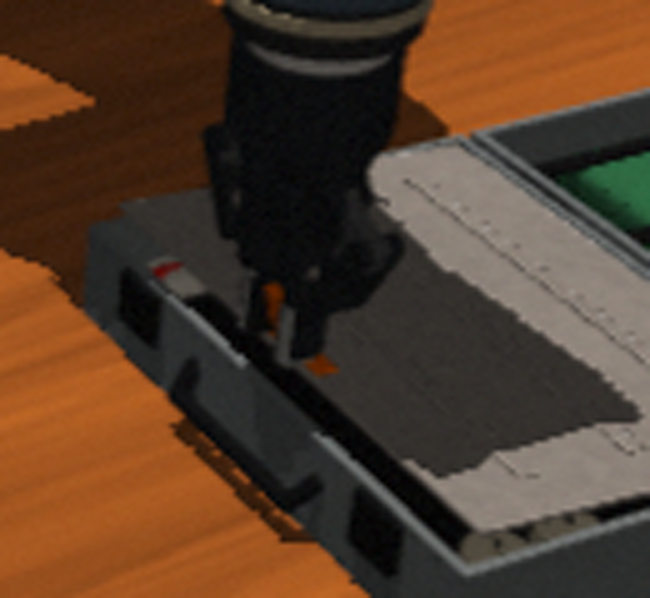

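Sideways force of 20 N says the tool is slightly too far toward the hinge. I'll ease it outward while finishing.

```bash
python3 -m crank '[[0,0,0,0,0.002,0.002,-0.7],[0,0,0,0,0.001,0.002,-0.7],[0,0,0,0,0,0,-0.7]]'; python3 -m crank '[[0,0,0,0,0,0.002,-0.7],[0,0,0,0,0,0.002,-0.7],[0,0,0,0,0,0,-0.7]]'
```

```text
time_s: 24.23
tool_pos: [571.2, -15.7, 52.7]
tool_rot: [3.141, -0.0, -0.106]
ft_force: [-5.4, -5.8, 1.4]
grip_width: 23.3
time_s: 24.48
tool_pos: [571.1, -16.2, 48.7]
tool_rot: [3.139, -0.0, -0.106]
ft_force: [-4.8, -11.0, 2.0]
grip_width: 23.2
```

```bash
python3 -m crank '[[0,0,0,0,0.001,0.0015,-0.7],[0,0,0,0,0,0.0015,-0.7],[0,0,0,0,0,0,-0.7]]'; python3 -c "
from h import *
c=cap('scene','s28');P=cloud(c)
cv2.imwrite('pics/s28c.png',cv2.resize(c['img'][130:260,300:430],None,fx=5,fy=4.6,interpolation=2)[:,:,::-1])
ex=np.array([.9945,-.1045]);ey=np.array([.1045,.9945])
def flapz(c):
    P=cloud(c).reshape(-1,3);s=P[:,:2]@ex;t=P[:,:2]@ey
    im=c['img'].reshape(-1,3).astype(int)
    m=(abs(s-570)<145)&(t>52)&(t<255)&(P[:,2]>45)&(P[:,2]<85)
    f=np.polyfit(t[m],P[m,2],1);r=P[m,2]-np.polyval(f,t[m]);m2=abs(r)<5;f=np.polyfit(t[m][m2],P[m][m2,2],1);print('phi',-f[0],'z at hinge',np.polyval(f,263.7),'free',np.polyval(f,48),m2.sum())
flapz(c);flapz(dict(np.load('pics/scene0.npz')));flapz(dict(np.load('pics/s27.npz')))
"
```

```text
time_s: 24.73
tool_pos: [571.1, -16.7, 45.7]
tool_rot: [3.14, -0.0, -0.106]
ft_force: [-4.7, -7.2, 1.1]
grip_width: 23.1
phi 0.0293870671349807 z at hinge 59.344590297760895 free 65.68338067877623 4632
phi 0.0010561447176207228 z at hinge 59.34942523979815 free 59.57723565538894 5658
phi 0.07822333563224625 z at hinge 59.40086026535309 free 76.27363376122861 4387
```

View pics/s28c.png

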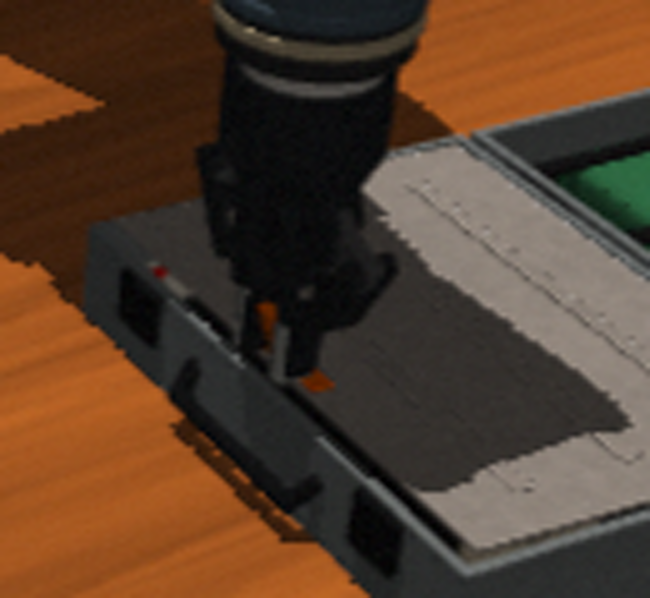

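Free edge is still 6 mm up (phi 0.029). Lowering the rest.

```bash
python3 -m crank '[[0,0,0,0,0.0005,0.0015,-0.7],[0,0,0,0,0.0003,0.0015,-0.7],[0,0,0,0,0,0.0015,-0.7],[0,0,0,0,0,0.001,-0.7],[0,0,0,0,0,0,-0.7]]'; cat >> h.py <<'E'
ex=np.array([.9945,-.1045]);ey=np.array([.1045,.9945])
def flapz(c):
    P=cloud(c).reshape(-1,3);s=P[:,:2]@ex;t=P[:,:2]@ey
    m=(abs(s-570)<145)&(t>52)&(t<255)&(P[:,2]>45)&(P[:,2]<85)
    f=np.polyfit(t[m],P[m,2],1);r=P[m,2]-np.polyval(f,t[m]);m2=abs(r)<5;f=np.polyfit(t[m][m2],P[m][m2,2],1);print('phi',-f[0],'z at hinge',np.polyval(f,263.7),'free',np.polyval(f,48),m2.sum())
E
python3 -c "
from h import *
c=cap('scene','s29');flapz(c)"
```

```text
time_s: 25.2
tool_pos: [571.0, -17.4, 40.3]
tool_rot: [3.14, -0.0, -0.106]
ft_force: [-5.1, -7.4, 2.0]
grip_width: 23.3
phi 0.004249302703194867 z at hinge 59.37351887247224 free 60.29009346555137 4717
```

```bash
python3 -m crank '[[0,0,0,0,0,0.001,-0.7],[0,0,0,0,0,0,-0.7]]'; python3 -c "
from h import *
c=cap('scene','s30');flapz(c)
cv2.imwrite('pics/s30c.png',cv2.resize(c['img'][130:260,300:430],None,fx=5,fy=4.6,interpolation=2)[:,:,::-1])"
```

```text
time_s: 25.42
tool_pos: [571.0, -17.5, 39.4]
tool_rot: [3.14, -0.0, -0.106]
ft_force: [-5.4, -7.3, 1.8]
grip_width: 23.2
phi 0.000895100425961995 z at hinge 59.31477395339815 free 59.50784711527816 4725
```

View pics/s30c.png

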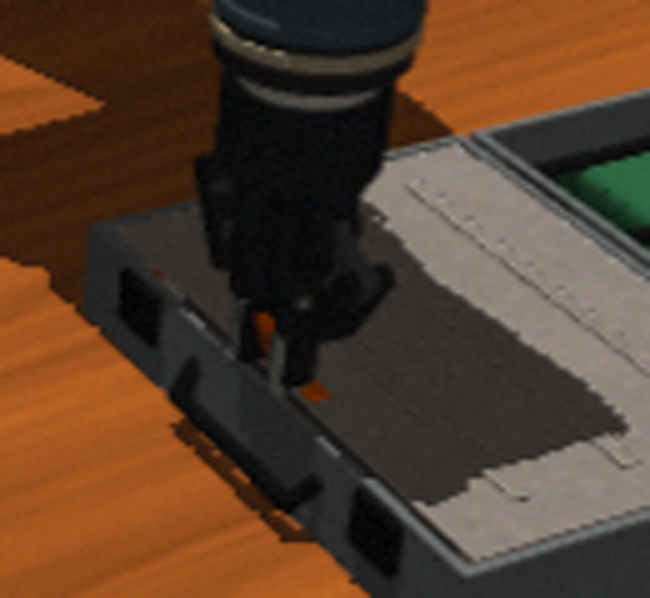

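Flap is shut, as at the start (phi 0.0009 against 0.0011). A tiny press, then open and retreat up.

```bash
python3 -m crank '[[0,0,0,0,0,0.0008,-0.7],[0,0,0,0,0,0,-0.7]]'; python3 -m crank '[[0,0,0,0,0,0,-0.5],[0,0,0,0,0,0,-0.3],[0,0,0,0,0,0,0],[0,0,0,0,0,0,0.2],[0,0,0,0,0,0,0.2]]'; python3 -m crank '[[0,0,0,0,0,-0.01,0.2],[0,0,0,0,0,-0.02,0.2],[0,0,0,0,0,-0.035,0.2],[0,0,0,0,0,-0.035,0.2],[0,0,0,0,0,-0.035,0.2]]';python3 -m crank '[[0,0,0,-0.02,0,-0.03,0.2],[0,0,0,-0.03,0,-0.02,0.2],[0,0,0,-0.03,0,0,0.2],[0,0,0,-0.03,0,0,0.2],[0,0,0,0,0,0,0.2]]'; python3 -c "
from h import *
rel([0,0,0])
c=cap('scene','s31');flapz(c);c=cap('top','t31')"
```

```text
time_s: 25.63
tool_pos: [571.1, -17.5, 39.3]
tool_rot: [3.14, -0.001, -0.106]
ft_force: [-9.5, -7.3, 11.6]
grip_width: 23.0
time_s: 26.05
tool_pos: [571.8, -16.0, 38.4]
tool_rot: [-3.142, -0.001, -0.105]
ft_force: [-0.7, 0.0, -0.4]
grip_width: 50.8
time_s: 26.47
tool_pos: [571.2, -15.8, 175.5]
tool_rot: [-3.142, -0.0, -0.104]
ft_force: [1.7, -0.2, -0.5]
grip_width: 51.2
time_s: 26.88
tool_pos: [458.2, -3.9, 224.6]
tool_rot: [-3.141, -0.0, -0.104]
ft_force: [-0.9, 0.1, 0.4]
grip_width: 51.0
t 26.88 pos [458.2  -3.9 224.6] rotdeg [-1.7999e+02 -2.0000e-02 -5.9700e+00] F [-0.9  0.1  0.4] w 51.0 tool delta [-456.2   43.8  224.5] q [-0.01  0.12 -0.09  1.35  0.    1.67]
phi 0.0014723496863050145 z at hinge 59.31896640688861 free 59.63655223422461 5672
```

View pics/s31.png

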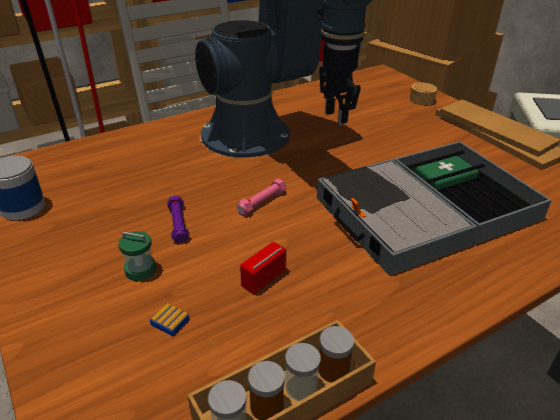

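View pics/t31.png

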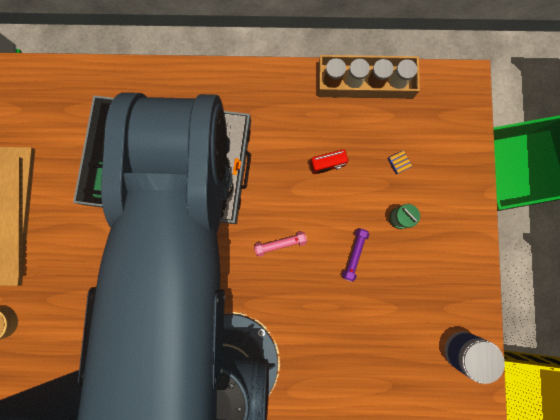

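The flap lies shut: scene tab at (357,207), flap angle the same as at the start within noise. The gripper is clear, the bystanders are at the same pixels as before, and the torch is no longer on the bench. Handing in.

```bash
python3 -c "
from h import *
print(manip.finish_job())"
```

```text
the job is handed in; nothing more can be done
None
```

The yellow torch is packed: it sits in both spring clips in the lower tier with the flap shut over it. I handed the job in at about 27 s.

1. **Flap up:** I swung it up by the orange tab and let go at about 1.72 rad, past upright. It settled about 0.08 rad further onto its stop and stood there at 1.80 rad.
2. **Torch in:** I pressed it down until it bottomed on the saddle, with a 35 N reading at the wrist. Released, it lay level with its axis about 34 mm up, matching the seat. The 8–15 N spreading resistance never showed clearly in the readings taken between steps. The depth image and the bottoming-out are what show it is home.
3. **Flap down:** I held it all the way to shut. Its angle afterwards was 0.0015 rad, against 0.0011 rad before the job, which is within noise.

**Last checks:** the final images show the flap shut, the gripper clear, and the radio, batteries, lantern and the two look-alike torches at the same pixels as at the start.

**What disagreed:**
- The visible fingertips ended about 25 mm short of the reported TCP, so I set all grasp depths from the images instead.
- There was up to about 21 N of sideways force on the tab near the end of the lowering. I eased the tool outward to relieve it, and about 7 N remained until I released.

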